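# Pack the capped sample bottles into the transport tray

## Robot

A 7-joint arm with a two-finger parallel gripper is mounted at the origin on the work surface. World frame = base frame: x ahead of the robot, y to its left, z up, the work surface at z = 0. Lengths are in m, angles in rad, forces in N, time in s.
With the tool pointing down it reaches from about 0.425 to 0.825 m from the base axis. Payload 3.6 kg.
Tool frame: the origin (TCP) lies at the very end of the fingers, on their centre line; the grasp point (between the pads) lies 19 mm behind it; z points along the fingers, y is the direction in which the jaws open and shut (so a half turn about z gives the same grasp; the last joint's range is limited). The gripper opens to 93 mm and grips with 3 to 60 N. Pads are 15 mm wide; open, the fingers measure 128 mm over their backs; the gripper's body (75 mm by 188 mm) begins 65 mm behind the grasp point.
Start: joints at [1.151, 0.615, -0.013, 1.423, 0.008, 1.103, -0.04], TCP at [0.249, -0.6, 0.219] pointing down, gripper open.
Joint ranges: [-3.12, 3.12], [-0.3, 2.06], [-1.34, 1.32], [0.26, 2.42], [-1.36, 4.5], [0.01, 1.98], [-2.84, 2.84]. Speed limits (rad/s): [2.79, 2.79, 3.14, 3.14, 3.14, 3.14, 3.14].

## Interface

Orientations are given as [roll, pitch, yaw] about the fixed x, y, z axes, in that order (R = Rz(yaw) Ry(pitch) Rx(roll)).
In Python, from plant import env, cams, ticket, spot_in, pinpoint gives the robot as it stands.
- The arm moves only by the shell command python3 -m handwheel 'ROWS' [FORCE]. ROWS is JSON, a list of rows, each an object with "xyz": the shift along the tool's x, y, z in m, a list of three; "spin": the turn about the tool's z in rad; "claw": the closure, from 0 (fully open) to 1 (shut). A call has 1 to 20 rows; each row shifts and turns the pose as measured when the row begins, along the tool's axes as they then stand; what a row does not reach is not made up. A row lasts 1/10 s, in which the tool goes at most 50 mm and 8.59 degrees, less where a joint would pass 70% of its speed; a pose out of reach is approached as far as the arm can. A call is refused whole if a number of a shift passes 0.05 or a number of a turn 0.15, either way. A call with a gripper value outside its range is refused whole. The fingers move at their own pace and stop on an object; FORCE is the grip in N (left out, the last holds). Time passes only in rows, so rows that do not move let the fingers close. It gives the time, the measured TCP pose, the force and the opening at its end, in the units of the state.
- env.sense(): the state, without advancing time (a new reading comes with each control period).
- cams.read_camera(name): name is "side" or "top" or "wrist"; returns a dict with "img" (384x512x3 uint8, red, green, blue), "fx", "fy", "cx", "cy" (pixels), "distortion" ([k1, k2, p1, p2, k3] as OpenCV has them; the pictures are not rectified), "position" and "rotation" of the camera in the world. Camera axes: x right, y down, z forward; pixel columns grow to the right and rows downward; lengths in m; the calibration is good to about 2 mm. A picture is of the moment at which its call begins. There is no depth.
- ticket.sign_off(): hands the job in, once; it reports no verdict.
Trained networks look in a picture, given as the dict that the camera call returned (one of the last four; its "shot" number tells which), for a name from the list of things; names that differ only in an ending like _2 or _b are one class to them, and where a whole thing is asked for, a point or a joint stands for the part that bears it (a point fixed in the world has none). Each returns a list of dicts, best first, with "confidence" (0 to 1); they miss things now and then, are a little off and sometimes report something else, mostly with a low value. They report only what shows in the picture. A call takes as long as a camera call.
- spot_in(label, picture): "bbox" ([centre column, centre row, width, height] as shares, 0 to 1, of the picture: columns of its width, rows of its height, round what is visible of it).
- pinpoint(label, picture): "centre" ([row, column] as shares, 0 to 1, of the picture: columns of its width, rows of its height: a listed point, or the origin of a listed thing).
The state is a dict: "time": time; "qpos": joint angles; "dq": joint speeds; "joint_efforts": joint torques, N m; "eef_pos": TCP position; "ee_rot": TCP orientation; "wrist_force": force on the tool from outside, world axes, zero at the start; "torque": the same for the moment, N m; "gripper_width": finger opening in m.
Only numpy, scipy, OpenCV 4.12 (cv2) and the standard library are available. Lean on these libraries where they do the work, as an engineer would, in place of code of your own. Each camera call takes 0.05 s, during which the arm holds its last target.

## Task

Pack the four capped sample containers into the transport tray, each one standing upright and fully down in the holder whose pocket has its shape and size: the wide jar, the square bottle, the flat bottle and the slim vial. Set them in gently, do not drop them. Leave the jar and the vial that have no cap standing where they are.

Things in the scene. Friction and masses are not known exactly. Their poses are not given: they have to be found in the camera images.
- jar_mid (a point): Wide round white jar WITH its white ribbed screw cap, standing: body 54 mm across up to 48 mm, cap 51 mm across, 72 mm tall overall, about 140 g. The point is its centre, 36 mm above its underside; z points up out of the cap.
- square_bottle_mid (a point): Square white bottle with white ribbed screw cap, standing: body 42 x 42 mm up to 60 mm, then a 30 mm wide cap, 84 mm tall overall, about 120 g. The point is its centre, 42 mm above its underside; z up, x and y square to its flat sides.
- flat_bottle_mid (a point): Flat (oblong) white bottle with white ribbed screw cap, standing: body 28 mm along its x, 52 mm along its y, up to 60 mm, then a 27 mm wide cap, 84 mm tall overall, about 100 g. The point is its centre, 42 mm above its underside; z up.
- vial_mid (a point): Slim round white vial WITH its white ribbed screw cap, standing: body 28 mm across up to 56 mm, cap 24 mm across, 80 mm tall overall, about 50 g. The point is its centre, 40 mm above its underside; z up.
- open_jar_mid (a point): Look-alike: the same wide white jar, 54 mm across, WITHOUT cap, open mouth showing its empty inside, 66 mm tall. The point is its centre, 33 mm above its underside. To be left where it stands.
- open_vial_mid (a point): Look-alike: the same slim white vial, 28 mm across, WITHOUT cap, open mouth, 74 mm tall. The point is its centre, 37 mm above its underside. To be left where it stands.
- holder_wide: Block 80 x 80 mm in the tray, fixed, 18 mm tall, with one open pocket in the middle: a large round one, 70 mm across, for the jar. The pocket floor is 4 mm above the origin, the pocket is 14 mm deep. Origin: centre of the block's underside, 4 mm above the bench; z up, x across the tray, y along the tray's row of holders. The four holders stand in one row, 81 mm apart, in any order, in a low fixed aluminium tray (94 x 338 mm, rim 16 mm above the bench, lower than the holders).
- holder_square: Block 80 x 80 mm in the tray, fixed, 18 mm tall, with one open pocket in the middle: a square one, 58 x 58 mm, sides along x and y, for the square bottle. The pocket floor is 4 mm above the origin, the pocket is 14 mm deep. Origin: centre of the block's underside, 4 mm above the bench; z up, x across the tray, y along the tray's row of holders. In the row with the other three.
- holder_oblong: Block 80 x 80 mm in the tray, fixed, 18 mm tall, with one open pocket in the middle: an oblong one, 44 mm along x and 68 mm along y, for the flat bottle (the bottle's x along the holder's x, either way round). The pocket floor is 4 mm above the origin, the pocket is 14 mm deep. Origin: centre of the block's underside, 4 mm above the bench; z up, x across the tray, y along the tray's row of holders. In the row with the other three.
- holder_small: Block 80 x 80 mm in the tray, fixed, 18 mm tall, with one open pocket in the middle: a small round one, 44 mm across, for the vial. The pocket floor is 4 mm above the origin, the pocket is 14 mm deep. Origin: centre of the block's underside, 4 mm above the bench; z up, x across the tray, y along the tray's row of holders. In the row with the other three.

How it is judged:
At the end, for the whole second after the job is handed in: Each capped container stands in its own holder: its centre within 13 mm of the holder's axis, down on the pocket floor (within 5 mm), within 0.1 rad of upright, and at rest; the two open containers still stand within 25 mm of where they were (horizontal distance between jar_mid and holder_wide below 0.013 m and z of jar_mid in the frame of holder_wide below 0.045 m and angle between each of jar_mid, square_bottle_mid, flat_bottle_mid, vial_mid, open_jar_mid, open_vial_mid's own z axis and vertical below 0.1 rad and linear speed of each of jar, square_bottle, flat_bottle, vial below 0.02 m/s and angular speed of each of jar, square_bottle, flat_bottle, vial below 0.2 rad/s and horizontal distance between square_bottle_mid and holder_square below 0.013 m and z of square_bottle_mid in the frame of holder_square below 0.051 m and horizontal distance between flat_bottle_mid and holder_oblong below 0.013 m and z of flat_bottle_mid in the frame of holder_oblong below 0.051 m and horizontal distance between vial_mid and holder_small below 0.013 m and z of vial_mid in the frame of holder_small below 0.049 m and distance of each of open_jar_mid, open_vial_mid from where it was at the start of the episode below 0.025 m); the robot touches nothing.
It fails at once if an open container is moved more than 25 mm or tipped (distance of any of open_jar_mid, open_vial_mid from where it was at the start of the episode above 0.025 m or angle between any of open_jar_mid, open_vial_mid's own z axis and vertical above 0.3 rad).
It fails at once if a bottle is dropped into its holder (faster than 0.6 m/s within 30 mm above its seat) ((horizontal distance between jar_mid and holder_wide below 0.02 m and z of jar_mid in the frame of holder_wide below 0.07 m and linear speed of jar above 0.6 m/s) or (horizontal distance between square_bottle_mid and holder_square below 0.02 m and z of square_bottle_mid in the frame of holder_square below 0.076 m and linear speed of square_bottle above 0.6 m/s) or (horizontal distance between flat_bottle_mid and holder_oblong below 0.02 m and z of flat_bottle_mid in the frame of holder_oblong below 0.076 m and linear speed of flat_bottle above 0.6 m/s) or (horizontal distance between vial_mid and holder_small below 0.02 m and z of vial_mid in the frame of holder_small below 0.074 m and linear speed of vial above 0.6 m/s)).
It also fails if it takes over 80 s, if anything falls off the work surface, if the arm or the gripper's body presses on something with over 40 N, if the wrist force passes 120 N, or if a joint passes its speed limit or range.

## Working session

There is one attempt and no reset: what is moved stays moved. The work goes in short steps, Python scripts to look and compute and a shell command to move; the robot and the scene stay as the last step left them, time stands still between calls to the robot, and variables do not carry over. Pictures are saved under pics/ and viewed, and the job is handed in when it is done.

```bash
ls; mkdir -p pics
python3 - <<'E'
from plant import env,cams
import cv2
s=env.sense()
for k,v in s.items(): print(k,v)
for n in ["side","top","wrist"]:
    p=cams.read_camera(n)
    cv2.imwrite(f"pics/a_{n}.png",p["img"][:,:,::-1])
    print(n,{k:v for k,v in p.items() if k!="img"})
E
```

```text
pics
time 0.0
qpos [ 1.15051446  0.61592514 -0.01262165  1.42489094  0.00812648  1.10337903
 -0.04042179]
dq [-5.14259824e-04  7.18726925e-04 -7.66106269e-06 -1.13276306e-03
  9.38660354e-04 -1.76548364e-03 -7.42041898e-04]
joint_efforts [-2.94226629e-04 -4.58930683e+01  2.09258236e-01 -1.65743029e+01
 -6.10784255e-02  2.05963390e-02  2.30613032e-04]
eef_pos [ 0.24909676 -0.59952407  0.21747996]
ee_rot [-3.13904149e+00  5.69771304e-05  3.93842893e-01]
wrist_force [ 0.30810777 -0.00273875 -0.32158041]
torque [ 0.01706156  0.01158291 -0.07548068]
gripper_width 0.09319480592011217
side {'fx': 365.6369764582953, 'fy': 365.6369764582953, 'cx': 252.25635320988576, 'cy': 194.82201277771705, 'distortion': array([-0.02972143,  0.        ,  0.        ,  0.        ,  0.        ]), 'position': array([ 0.12975204, -0.49067123,  0.42795618]), 'rotation': array([-2.0917248 , -0.00400229, -0.68146873]), 'shot': 1}
top {'fx': 356.7813727003366, 'fy': 356.7813727003366, 'cx': 253.6109608408128, 'cy': 193.15600397233686, 'distortion': array([-0.05721892,  0.        ,  0.        ,  0.        ,  0.        ]), 'position': array([ 0.4225789 , -0.00639357,  0.82817839]), 'rotation': array([-2.98965482e+00, -2.31065527e-03, -1.59544511e+00]), 'shot': 2}
wrist {'fx': 320.50689102524336, 'fy': 320.50689102524336, 'cx': 257.9914365355028, 'cy': 189.43921432128113, 'distortion': array([0.00302938, 0.        , 0.        , 0.        , 0.        ]), 'position': array([ 0.32022295, -0.57041061,  0.38284464]), 'rotation': array([ 2.86164207e+00,  1.99594158e-03, -1.17741998e+00]), 'shot': 3}
```

View pics/a_top.png

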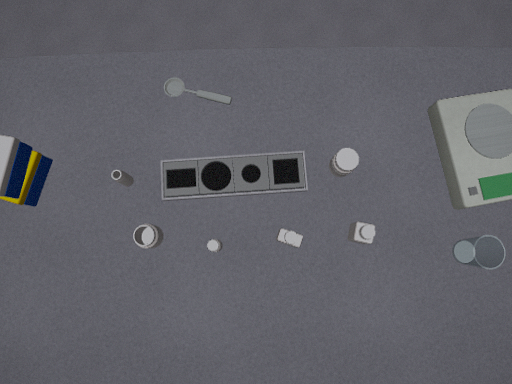

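View pics/a_side.png

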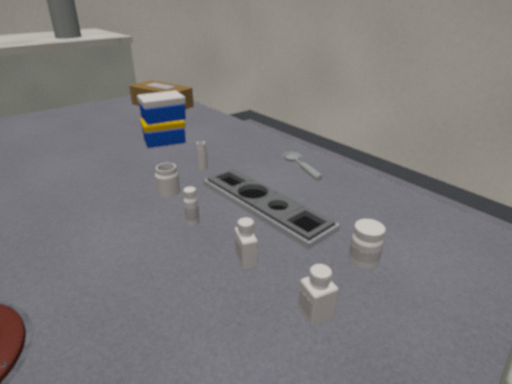

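View pics/a_wrist.png

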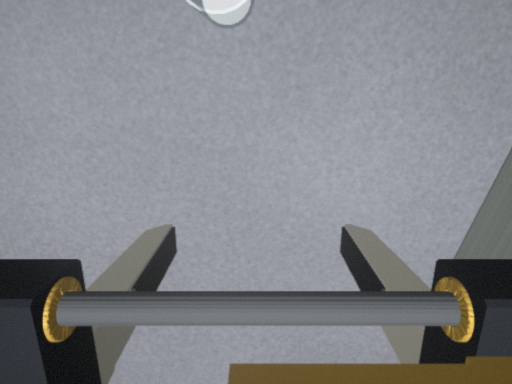

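```bash
cat > h.py <<'E'
import numpy as np, cv2
from scipy.spatial.transform import Rotation as Rn
from scipy.optimize import least_squares
from plant import env,cams,ticket,spot_in,pinpoint
def K(p): return np.array([[p["fx"],0,p["cx"]],[0,p["fy"],p["cy"]],[0,0,1]])
def R(p): return Rn.from_euler("xyz",p["rotation"]).as_matrix()
def proj(p,X):
    Rw=R(p).T; t=-Rw@p["position"]
    return cv2.projectPoints(np.atleast_2d(np.array(X,float)),cv2.Rodrigues(Rw)[0],t,K(p),p["distortion"])[0][:,0]
def at_z(p,uv,z):
    n=cv2.undistortPoints(np.array([[uv]],float),K(p),p["distortion"])[0,0]
    d=R(p)@np.array([n[0],n[1],1]); o=p["position"]
    return o+d*(z-o[2])/d[2]
def pin(label,p):
    return [(round(r["confidence"],2),np.array([r["centre"][1]*512,r["centre"][0]*384])) for r in pinpoint(label,p)]
H=dict(jar_mid=.036,square_bottle_mid=.042,flat_bottle_mid=.042,vial_mid=.040,open_jar_mid=.033,open_vial_mid=.037,holder_wide=.004,holder_square=.004,holder_oblong=.004,holder_small=.004)
def save(p,name,sc=1): cv2.imwrite("pics/"+name,cv2.resize(p["img"],None,fx=sc,fy=sc)[:,:,::-1])
E
python3 - <<'E'
from h import *
ps={n:cams.read_camera(n) for n in ["top","side"]}
for l,z in H.items():
    for n,p in ps.items():
        for c,uv in pin(l,p)[:3]:
            print(l,n,c,uv.round(1),at_z(p,uv,z).round(4))
print(env.sense()["time"])
E
```

```text
jar_mid top 0.87 [342.4 160.9] [ 0.6135 -0.2161  0.036 ]
jar_mid side 0.92 [364.6 241.2] [ 0.6128 -0.2137  0.036 ]
square_bottle_mid top 0.93 [362.9 230.8] [ 0.453  -0.2504  0.042 ]
square_bottle_mid side 0.38 [250.8 197.2] [0.546 0.025 0.042]
flat_bottle_mid top 0.61 [291.1 236.3] [ 0.4452 -0.091   0.042 ]
flat_bottle_mid top 0.52 [359.8 231.3] [ 0.4521 -0.2434  0.042 ]
flat_bottle_mid side 0.63 [246.2 239.1] [ 0.4482 -0.0837  0.042 ]
vial_mid top 0.49 [210.7 245.7] [0.4292 0.0856 0.04  ]
vial_mid side 0.76 [189.4 205.5] [0.4299 0.0792 0.04  ]
open_jar_mid top 0.58 [147.7 234.3] [0.4573 0.2268 0.033 ]
open_jar_mid side 0.7 [168.5 181.8] [0.4514 0.211  0.033 ]
open_jar_mid side 0.16 [280.  209.6] [ 0.5706 -0.039   0.033 ]
open_vial_mid top 0.63 [121.2 178.3] [0.5851 0.289  0.037 ]
open_vial_mid side 0.53 [201.  154.9] [0.588  0.2876 0.037 ]
holder_wide top 0.95 [211.8 178.1] [0.5869 0.0861 0.004 ]
holder_wide side 0.97 [251.5 198.3] [0.5851 0.0708 0.004 ]
holder_wide side 0.37 [246.6 240. ] [ 0.4784 -0.0463  0.004 ]
holder_square top 0.64 [286.7 171.7] [ 0.5981 -0.0908  0.004 ]
holder_square side 0.69 [307.7 226.6] [ 0.6028 -0.0886  0.004 ]
holder_square side 0.22 [171.2 176.9] [0.4931 0.2822 0.004 ]
holder_oblong top 0.93 [179.7 179. ] [0.5867 0.1618 0.004 ]
holder_oblong side 0.68 [228.3 184.5] [0.5826 0.1581 0.004 ]
holder_small top 0.91 [249.6 172.8] [ 0.5975 -0.0031  0.004 ]
holder_small side 0.92 [276.1 211.9] [ 0.5901 -0.0075  0.004 ]
1.25
```

Run:
```python
import cv2
im=cv2.imread("pics/a_top.png")
cv2.imwrite("pics/b.png",cv2.resize(im[135:265,100:400],None,fx=2.6,fy=2.6,interpolation=cv2.INTER_CUBIC))
```

```text
(no output)
```

View pics/b.png

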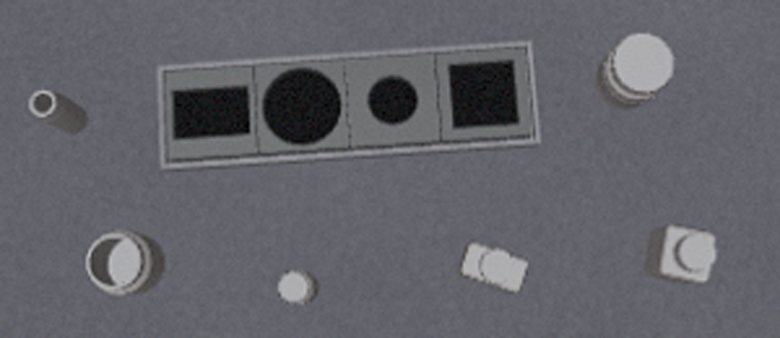

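The top view shows four pockets, left to right oblong, wide, small and square. The bottles stand nearer the base, with the open vial and open jar on the left. Next I refine the tray pose, the yaws and the cap centres.

Run:
```python
from h import *
p=cams.read_camera("top")
f=lambda u,v,z: at_z(p,((u+.5)/2.6-.5+100,(v+.5)/2.6-.5+135),z)
c=np.array([f(158,67,.016),f(531,42,.016),f(540,142,.016),f(163,168,.016)])[:,:2]
print("corners",c.round(4),"centre",c.mean(0).round(4), np.linalg.norm(c[0]-c[1]),np.linalg.norm(c[1]-c[2]))
e=(c[0]-c[1]+c[3]-c[2]); a=np.arctan2(e[1],e[0]); print("row dir yaw deg (y axis)",np.degrees(a)-90)
u=e/np.linalg.norm(e)
for k,n in zip([1.5,.5,-.5,-1.5],["oblong","wide","small","square"]): print(n,(c.mean(0)+u*k*.081).round(4))
for n,uv,z in [("pk_obl",(211.5,113),.022),("pk_wide",(302,106),.022),("pk_small",(393,100),.022),("pk_sq",(484.5,95),.022)]: print(n,f(*uv,z).round(4))
print("jar cap",f(642,64,.072).round(4)); print("vial cap",f(294,287,.08).round(4)); print("sq cap",f(697,252,.084).round(4)); print("flat cap",f(499,266,.084).round(4))
print("open vial",f(42,103,.074).round(4),"open jar",f(118,262,.066).round(4))
# shoulders
sq=np.array([f(666,226,.06),f(716,232,.06),f(711,283,.06),f(661,276,.06)])[:,:2]; print("sq",sq.mean(0),np.linalg.norm(sq-np.roll(sq,1,0),axis=1),[np.degrees(np.arctan2(*(sq[i]-sq[j])[::-1])) for i,j in [(0,1),(3,2),(0,3),(1,2)]])
fl=np.array([f(470,243,.06),f(528,264,.06),f(521,292,.06),f(461,269,.06)])[:,:2]; print("fl",fl.mean(0),np.linalg.norm(fl-np.roll(fl,1,0),axis=1),[np.degrees(np.arctan2(*(fl[i]-fl[j])[::-1])) for i,j in [(0,1),(3,2),(0,3),(1,2)]])
```

```text
corners [[ 0.6297  0.2051]
 [ 0.6446 -0.1321]
 [ 0.5528 -0.1358]
 [ 0.5376  0.1992]] centre [0.5912 0.0341] 0.33749628987685987 0.09182565350542363
row dir yaw deg (y axis) 2.563609292752915
oblong [0.5857 0.1555]
wide [0.5894 0.0746]
small [ 0.593  -0.0064]
square [ 0.5966 -0.0873]
pk_obl [0.585  0.1551 0.022 ]
pk_wide [0.5893 0.0747 0.022 ]
pk_small [ 0.5927 -0.0061  0.022 ]
pk_sq [ 0.5953 -0.0874  0.022 ]
jar cap [ 0.6082 -0.2162  0.072 ]
vial cap [0.43   0.0766 0.08  ]
sq cap [ 0.4493 -0.2476  0.084 ]
flat cap [ 0.4425 -0.0875  0.084 ]
open vial [0.5867 0.2873 0.074 ] open jar [0.4535 0.2228 0.066 ]
sq [ 0.44859857 -0.24810874] [0.0417162  0.04224042 0.04259025 0.04198969] [np.float64(81.62989831863078), np.float64(80.44450845864483), np.float64(-9.439990548727245), np.float64(-9.767495696213873)]
fl [ 0.44247311 -0.08674981] [0.02267176 0.05073558 0.02368648 0.05262104] [np.float64(68.61848855181957), np.float64(67.604595598007), np.float64(-21.09200335855735), np.float64(-16.55785792083478)]
```

```bash
cat >> h.py <<'E'
def go(x,y,z,yawdeg):
    s=env.sense(); M=Rn.from_euler("xyz",s["ee_rot"]); yaw=np.degrees(s["ee_rot"][2])
    d=np.array([x,y,z])-s["eef_pos"]
    Mt=Rn.from_euler("xyz",[np.pi,0,np.radians(yawdeg)])
    print("t",round(s["time"],2),"pos",s["eef_pos"].round(4),"rpy",s["ee_rot"].round(4),"w",round(s["gripper_width"],4),"F",s["wrist_force"].round(2))
    print("spin rad",round(-np.radians((yawdeg-yaw+180)%360-180),4),"| shift in axes now",M.inv().apply(d).round(4),"| after spin",Mt.inv().apply(d).round(4))
E
python3 -c "
from h import *
go(.449,-.248,.14,80.7)"
python3 -m handwheel '[{"xyz":[0,0,0],"spin":-0.145,"claw":0},{"xyz":[0,0,0],"spin":-0.145,"claw":0},{"xyz":[0,0,0],"spin":-0.145,"claw":0},{"xyz":[0,0,0],"spin":-0.145,"claw":0},{"xyz":[0,0,0],"spin":-0.145,"claw":0},{"xyz":[0,0,0],"spin":-0.145,"claw":0},{"xyz":[0,0,0],"spin":-0.145,"claw":0}]' 30
python3 -c "
from h import *
go(.449,-.248,.14,80.7)"
```

```text
t 1.3 pos [ 0.2494 -0.6002  0.2186] rpy [-3.1415  0.      0.3938] w 0.0931 F [-0.52 -0.27 -0.63]
spin rad -1.0147 | shift in axes now [ 0.3195 -0.2487  0.0786] | after spin [0.3799 0.1401 0.0786]
time: 2.0
eef_pos: [0.2494, -0.6003, 0.2188]
ee_rot: [-3.141, 0.001, 1.444]
wrist_force: [1.2, 0.5, -0.2]
gripper_width: 0.093
t 2.0 pos [ 0.2494 -0.6003  0.2188] rpy [-3.1406e+00  9.0000e-04  1.4436e+00] w 0.093 F [ 1.21  0.5  -0.25]
spin rad 0.0351 | shift in axes now [0.3748 0.1533 0.0783] | after spin [0.3799 0.14   0.0788]
```

```bash
python3 -m handwheel '[{"xyz":[0,0,0],"spin":0.035,"claw":0},{"xyz":[0.042,0.0155,0],"spin":0,"claw":0},{"xyz":[0.042,0.0155,0],"spin":0,"claw":0},{"xyz":[0.042,0.0155,0],"spin":0,"claw":0},{"xyz":[0.042,0.0155,0],"spin":0,"claw":0},{"xyz":[0.042,0.0155,0.01],"spin":0,"claw":0},{"xyz":[0.042,0.0155,0.015],"spin":0,"claw":0},{"xyz":[0.042,0.0155,0.015],"spin":0,"claw":0},{"xyz":[0.03,0.012,0.015],"spin":0,"claw":0},{"xyz":[0,0,0],"spin":0,"claw":0}]'
python3 -c "
from h import *
go(.449,-.248,.14,80.7)
p=cams.read_camera('wrist'); save(p,'w1.png',1.4)
for l in ['square_bottle_mid']:
  for c,uv in pin(l,p): print(l,c,uv,at_z(p,uv,H[l]))
"
```

```text
time: 3.0
eef_pos: [0.4335, -0.298, 0.1616]
ee_rot: [3.135, 0.006, 1.351]
wrist_force: [0.2, 0.5, -0.5]
gripper_width: 0.093
t 3.0 pos [ 0.4335 -0.298   0.1616] rpy [3.135  0.0056 1.3512] w 0.093 F [ 0.19  0.51 -0.54]
spin rad -0.0572 | shift in axes now [0.0523 0.0041 0.0213] | after spin [0.0518 0.0072 0.0216]
square_bottle_mid 0.67 [264.0896 124.9152] [ 0.45104606 -0.24768705  0.042     ]
```

View pics/w1.png

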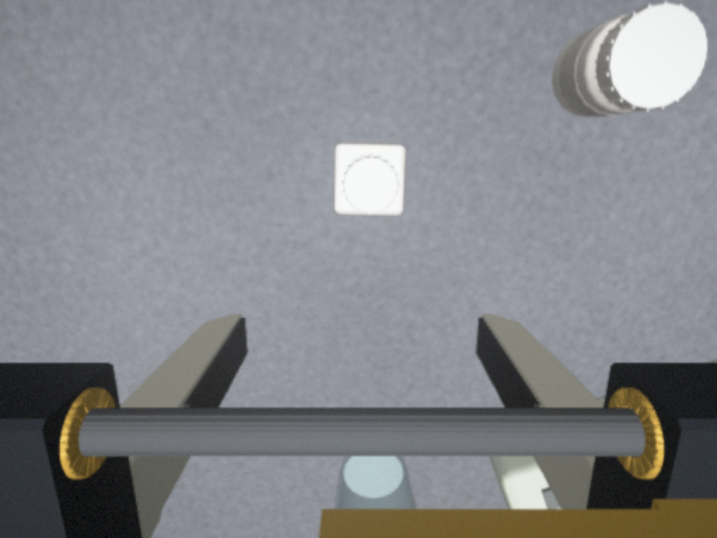

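The wrist view shows the square bottle at about (264,128) px, with its sides nearly in line with the jaws. Its position agrees with the top camera. I'll centre over it and go down.

```bash
python3 -m handwheel '[{"xyz":[0.026,0.003,0],"spin":-0.03,"claw":0},{"xyz":[0.026,0.003,0],"spin":0,"claw":0},{"xyz":[0,0,0.02],"spin":0,"claw":0},{"xyz":[0,0,0],"spin":0,"claw":0}]'
python3 -c "
from h import *
go(.4495,-.248,.026,79.5)"
```

```text
time: 3.5
eef_pos: [0.4467, -0.2637, 0.1446]
ee_rot: [3.129, 0.019, 1.35]
wrist_force: [-1.1, 0.2, 0.0]
gripper_width: 0.093
t 3.5 pos [ 0.4467 -0.2637  0.1446] rpy [3.1293 0.0187 1.3504] w 0.093 F [-1.08  0.2   0.04]
spin rad -0.0371 | shift in axes now [ 0.0182 -0.0021  0.1182] | after spin [ 1.600e-02 -1.000e-04  1.186e-01]
```

```bash
python3 -m handwheel '[{"xyz":[0.01,0,0],"spin":-0.03,"claw":0},{"xyz":[0.008,0,0],"spin":0,"claw":0},{"xyz":[0,0,0],"spin":0,"claw":0}]'
python3 -c "
from h import *
go(.4495,-.248,.026,79.5)"
```

```text
time: 3.8
eef_pos: [0.4503, -0.2493, 0.1464]
ee_rot: [3.127, 0.022, 1.373]
wrist_force: [0.5, 0.5, 0.2]
gripper_width: 0.0931
t 3.8 pos [ 0.4503 -0.2493  0.1464] rpy [3.1265 0.0218 1.3728] w 0.0931 F [0.51 0.49 0.25]
spin rad -0.0148 | shift in axes now [ 0.0037 -0.0029  0.1203] | after spin [ 0.0011 -0.0011  0.1204]
```

```bash
python3 -m handwheel '[{"xyz":[0.001,-0.001,0.025],"spin":-0.005,"claw":0},{"xyz":[0.001,-0.001,0.03],"spin":0,"claw":0},{"xyz":[0.001,-0.001,0.025],"spin":0,"claw":0},{"xyz":[0,0,0.015],"spin":0,"claw":0},{"xyz":[0,0,0],"spin":0,"claw":0}]'
python3 -c "
from h import *
go(.4495,-.248,.026,79.5)"
```

```text
time: 4.3
eef_pos: [0.4526, -0.2519, 0.0526]
ee_rot: [3.116, 0.026, 1.373]
wrist_force: [0.2, 1.2, 0.5]
gripper_width: 0.093
t 4.3 pos [ 0.4526 -0.2519  0.0526] rpy [3.116  0.0265 1.3733] w 0.093 F [0.16 1.2  0.46]
spin rad -0.0142 | shift in axes now [ 0.0039 -0.0045  0.0264] | after spin [ 0.0033 -0.0037  0.0266]
```

```bash
python3 -m handwheel '[{"xyz":[0.003,-0.003,0.01],"spin":0,"claw":0},{"xyz":[0.002,-0.002,0.01],"spin":0,"claw":0},{"xyz":[0,0,0.006],"spin":0,"claw":0},{"xyz":[0,0,0],"spin":0,"claw":0}]'
python3 -c "
from h import *
go(.4495,-.248,.026,79.5)"
```

```text
time: 4.7
eef_pos: [0.4515, -0.2488, 0.0282]
ee_rot: [3.11, 0.029, 1.371]
wrist_force: [-0.6, 0.5, 0.7]
gripper_width: 0.0929
t 4.7 pos [ 0.4515 -0.2488  0.0282] rpy [3.1101 0.0288 1.371 ] w 0.0929 F [-0.61  0.5   0.71]
spin rad -0.0165 | shift in axes now [ 0.0005 -0.0021  0.0021] | after spin [ 0.0004 -0.0021  0.0022]
```

```bash
python3 -m handwheel '[{"xyz":[0,-0.002,0.001],"spin":0,"claw":1},{"xyz":[0,0,0],"spin":0,"claw":1},{"xyz":[0,0,0],"spin":0,"claw":1},{"xyz":[0,0,0],"spin":0,"claw":1},{"xyz":[0,0,0],"spin":0,"claw":1},{"xyz":[0,0,0],"spin":0,"claw":1}]' 25
python3 -c "
from h import *
go(.4495,-.248,.14,92.5)"
```

```text
time: 5.3
eef_pos: [0.4508, -0.2495, 0.0289]
ee_rot: [3.106, 0.03, 1.37]
wrist_force: [0.7, -0.0, -0.1]
gripper_width: 0.0494
t 5.3 pos [ 0.4508 -0.2495  0.0289] rpy [3.1061 0.03   1.3702] w 0.0494 F [ 0.72 -0.05 -0.06]
spin rad -0.2442 | shift in axes now [-0.0021  0.0023 -0.111 ] | after spin [ 0.0016 -0.0013 -0.1111]
```

```bash
python3 -m handwheel '[{"xyz":[0,0,0],"spin":0,"claw":1},{"xyz":[0,0,0],"spin":0,"claw":1},{"xyz":[0,0,0],"spin":0,"claw":1},{"xyz":[0,0,-0.01],"spin":0,"claw":1},{"xyz":[0,0,-0.02],"spin":0,"claw":1},{"xyz":[0,0,-0.025],"spin":0,"claw":1},{"xyz":[0,0,-0.025],"spin":0,"claw":1},{"xyz":[0,0,-0.025],"spin":0,"claw":1},{"xyz":[0,0,0],"spin":0,"claw":1}]' 25
python3 -c "
from h import *
go(.5966,-.0873,.14,92.5)
p=cams.read_camera('wrist'); save(p,'w2.png',1.4)"
```

```text
time: 6.2
eef_pos: [0.4465, -0.2447, 0.1389]
ee_rot: [3.11, 0.029, 1.371]
wrist_force: [0.7, -1.4, -0.1]
gripper_width: 0.0425
t 6.2 pos [ 0.4465 -0.2447  0.1389] rpy [3.1095 0.0292 1.3709] w 0.0425 F [ 0.67 -1.36 -0.08]
spin rad -0.2435 | shift in axes now [ 0.1839  0.116  -0.0027] | after spin [ 0.1507  0.1568 -0.0011]
```

View pics/w2.png

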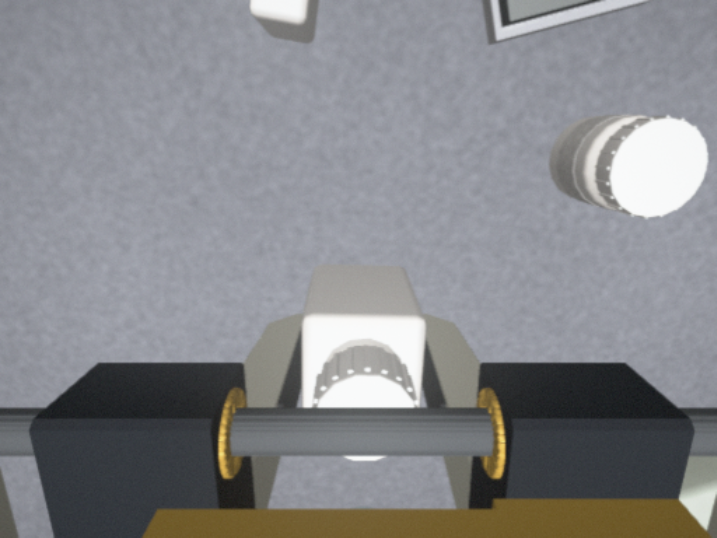

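```bash
python3 -m handwheel '[{"xyz":[0,0,0],"spin":-0.12,"claw":1},{"xyz":[0,0,0],"spin":-0.12,"claw":1},{"xyz":[0.015,0.015,0],"spin":0,"claw":1},{"xyz":[0.023,0.024,0],"spin":0,"claw":1},{"xyz":[0.023,0.024,0],"spin":0,"claw":1},{"xyz":[0.023,0.024,0],"spin":0,"claw":1},{"xyz":[0.023,0.024,0],"spin":0,"claw":1},{"xyz":[0.023,0.024,0],"spin":0,"claw":1},{"xyz":[0.015,0.015,0],"spin":0,"claw":1},{"xyz":[0,0,0],"spin":0,"claw":1}]'
python3 -c "
from h import *
go(.5966,-.0873,.07,92.5)"
```

```text
time: 7.25
eef_pos: [0.5822, -0.0874, 0.1196]
ee_rot: [-3.136, 0.028, 1.616]
wrist_force: [-0.4, 1.2, -0.8]
gripper_width: 0.0425
t 7.25 pos [ 0.5822 -0.0874  0.1196] rpy [-3.1355  0.028   1.6161] w 0.0425 F [-0.43  1.19 -0.78]
spin rad 0.0016 | shift in axes now [0.0008 0.0147 0.0495] | after spin [-0.0006  0.0144  0.0496]
```

```bash
python3 -m handwheel '[{"xyz":[0,0.008,0],"spin":0,"claw":1},{"xyz":[0,0.006,0.015],"spin":0,"claw":1},{"xyz":[0,0,0.02],"spin":0,"claw":1},{"xyz":[0,0,0.015],"spin":0,"claw":1},{"xyz":[0,0,0],"spin":0,"claw":1}]'
python3 -c "
from h import *
go(.5966,-.0873,.037,92.5)
p=cams.read_camera('top'); save(p,'t3.png',1.5)
p=cams.read_camera('side'); save(p,'s3.png',1.5)"
```

```text
time: 7.75
eef_pos: [0.5918, -0.0955, 0.0622]
ee_rot: [-3.126, 0.032, 1.609]
wrist_force: [-0.5, 0.2, -1.5]
gripper_width: 0.0429
t 7.75 pos [ 0.5918 -0.0955  0.0622] rpy [-3.126   0.0323  1.6092] w 0.0429 F [-0.48  0.17 -1.5 ]
spin rad -0.0052 | shift in axes now [0.0088 0.0055 0.0248] | after spin [0.008  0.0051 0.0252]
```

View pics/s3.png

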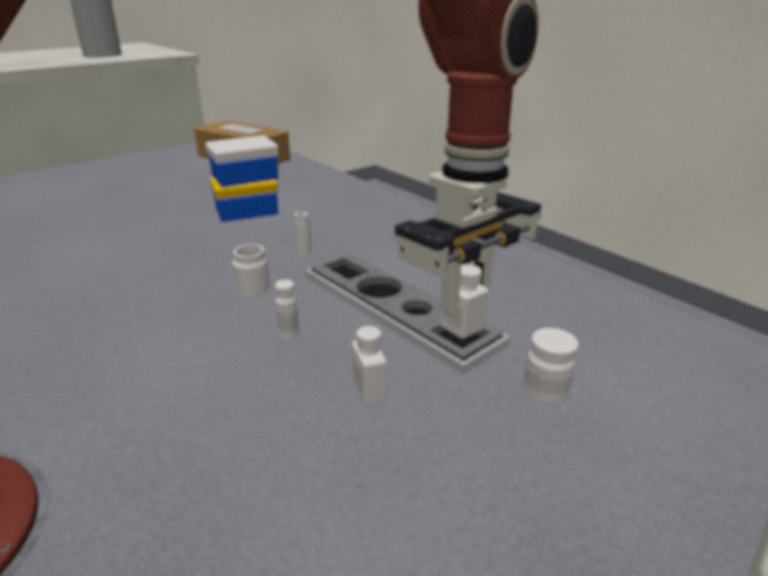

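View pics/t3.png

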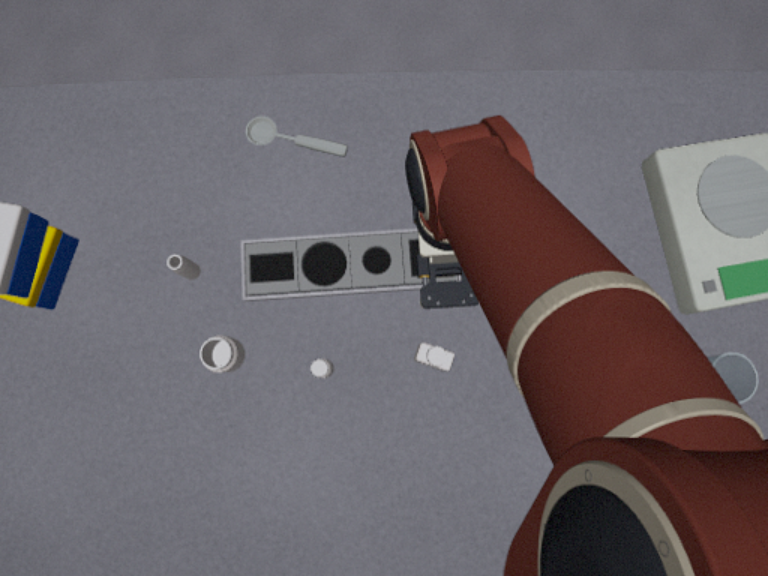

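The square bottle hangs over its pocket. I'll correct the drift, then lower it.

```bash
python3 -m handwheel '[{"xyz":[0.006,0.004,0],"spin":0,"claw":1},{"xyz":[0.004,0.003,0],"spin":0,"claw":1},{"xyz":[0,0,0],"spin":0,"claw":1}]'
python3 -c "
from h import *
go(.5966,-.0873,.037,92.5)"
```

```text
time: 8.15
eef_pos: [0.602, -0.0849, 0.0658]
ee_rot: [-3.134, 0.033, 1.608]
wrist_force: [0.3, 0.6, -1.1]
gripper_width: 0.0424
t 8.15 pos [ 0.602  -0.0849  0.0658] rpy [-3.134   0.0327  1.6076] w 0.0424 F [ 0.31  0.55 -1.07]
spin rad -0.0069 | shift in axes now [-0.0012 -0.0053  0.0289] | after spin [-0.0021 -0.0055  0.0288]
```

```bash
python3 -m handwheel '[{"xyz":[0,-0.004,0.006],"spin":0,"claw":1},{"xyz":[0.001,-0.001,0.008],"spin":0,"claw":1},{"xyz":[0.001,0,0.008],"spin":0,"claw":1},{"xyz":[0,0,0],"spin":0,"claw":1}]'
python3 -c "
from h import *
go(.5966,-.0873,.037,92.5)"
```

```text
time: 8.55
eef_pos: [0.5966, -0.0834, 0.0429]
ee_rot: [-3.135, 0.033, 1.608]
wrist_force: [-0.3, -0.5, -1.2]
gripper_width: 0.0425
t 8.55 pos [ 0.5966 -0.0834  0.0429] rpy [-3.1353  0.0331  1.6084] w 0.0425 F [-0.31 -0.49 -1.21]
spin rad -0.0061 | shift in axes now [-0.0037 -0.0001  0.006 ] | after spin [-0.0039 -0.0002  0.0059]
```

```bash
python3 -m handwheel '[{"xyz":[-0.003,0,0.003],"spin":0,"claw":1},{"xyz":[0,0,0.003],"spin":0,"claw":1},{"xyz":[0,0,0],"spin":0,"claw":1}]'
python3 -c "
from h import *
go(.5966,-.0873,.037,92.5)"
```

```text
time: 8.85
eef_pos: [0.5962, -0.0878, 0.0369]
ee_rot: [-3.134, 0.035, 1.608]
wrist_force: [-0.6, 0.6, 0.3]
gripper_width: 0.0421
t 8.85 pos [ 0.5962 -0.0878  0.0369] rpy [-3.1338  0.0345  1.6076] w 0.0421 F [-0.58  0.64  0.27]
spin rad -0.0068 | shift in axes now [ 0.0005  0.0004 -0.0002] | after spin [ 0.0005  0.0004 -0.0001]
```

```bash
python3 -m handwheel '[{"xyz":[0,0,0.001],"spin":0,"claw":1},{"xyz":[0,0,0],"spin":0,"claw":0.7},{"xyz":[0,0,0],"spin":0,"claw":0.3},{"xyz":[0,0,0],"spin":0,"claw":0},{"xyz":[0,0,0],"spin":0,"claw":0},{"xyz":[0,0,0],"spin":0,"claw":0},{"xyz":[0,0,-0.02],"spin":0,"claw":0},{"xyz":[0,0,-0.03],"spin":0,"claw":0},{"xyz":[0,0,-0.04],"spin":0,"claw":0},{"xyz":[0,0,-0.02],"spin":0,"claw":0},{"xyz":[0,0,0],"spin":0,"claw":0}]'
python3 -c "
from h import *
go(.609,-.215,.14,92.5)
p=cams.read_camera('side'); save(p,'s4.png',1.5)
for l in ['square_bottle_mid']:
  for c,uv in pin(l,p): print(l,c,uv,at_z(p,uv,.05))"
```

```text
time: 9.95
eef_pos: [0.597, -0.084, 0.1487]
ee_rot: [-3.132, 0.034, 1.607]
wrist_force: [0.7, 0.6, -0.1]
gripper_width: 0.0926
t 9.95 pos [ 0.597  -0.084   0.1487] rpy [-3.1323  0.0339  1.6073] w 0.0926 F [ 0.7   0.55 -0.15]
spin rad -0.0071 | shift in axes now [-0.131   0.0073  0.0131] | after spin [-0.1314  0.0062  0.0087]
square_bottle_mid 0.88 [308.48   208.5888] [ 0.59759011 -0.09056394  0.05      ]
square_bottle_mid 0.66 [274.688  212.1984] [ 0.5372786  -0.05897891  0.05      ]
```

View pics/s4.png

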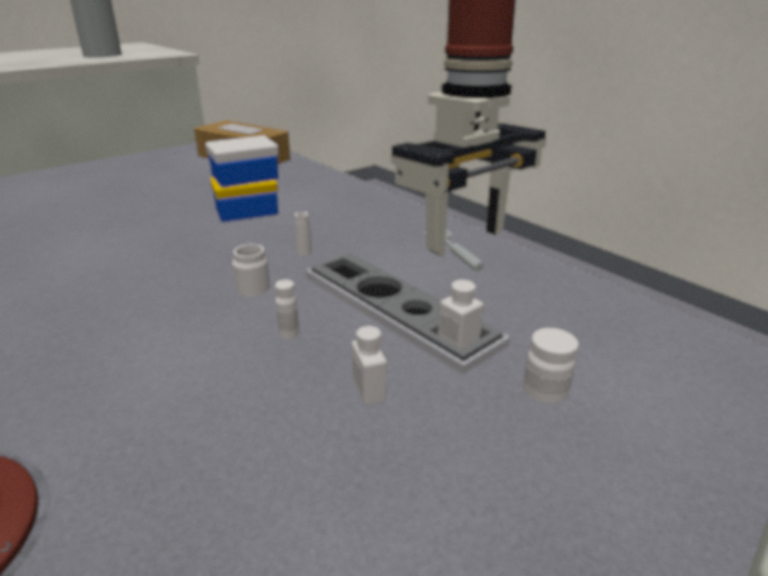

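The square bottle stands upright in its pocket at about (308,215) px in the side image. The jar is next.

```bash
python3 -m handwheel '[{"xyz":[-0.015,0.001,0],"spin":0,"claw":0},{"xyz":[-0.03,0.002,0],"spin":0,"claw":0},{"xyz":[-0.03,0.002,0],"spin":0,"claw":0},{"xyz":[-0.03,0.002,0],"spin":0,"claw":0},{"xyz":[-0.02,0,0],"spin":0,"claw":0},{"xyz":[-0.01,0,0],"spin":0,"claw":0},{"xyz":[0,0,0],"spin":0,"claw":0}]'
python3 -c "
from h import *
go(.609,-.215,.026,92.5)
p=cams.read_camera('wrist')
for l in ['jar_mid']:
  for c,uv in pin(l,p): print(l,c,uv,at_z(p,uv,H[l]))"
```

```text
time: 10.75
eef_pos: [0.5999, -0.2301, 0.1367]
ee_rot: [-3.104, 0.032, 1.607]
wrist_force: [0.3, 0.1, -0.2]
gripper_width: 0.0931
t 10.75 pos [ 0.5999 -0.2301  0.1367] rpy [-3.104   0.0318  1.6067] w 0.0931 F [ 0.32  0.1  -0.16]
spin rad -0.0077 | shift in axes now [0.0183 0.0138 0.1097] | after spin [0.0147 0.0097 0.1107]
```

```bash
python3 -m handwheel '[{"xyz":[0.007,0.005,0.005],"spin":0,"claw":0},{"xyz":[0.008,0.005,0.015],"spin":0,"claw":0},{"xyz":[0.001,0.001,0.02],"spin":0,"claw":0},{"xyz":[0,0,0],"spin":0,"claw":0}]'
python3 -c "
from h import *
go(.609,-.215,.026,92.5)"
```

```text
time: 11.25
eef_pos: [0.6114, -0.2018, 0.0934]
ee_rot: [-3.106, 0.025, 1.62]
wrist_force: [-0.0, -0.8, -0.3]
gripper_width: 0.0929
t 11.25 pos [ 0.6114 -0.2018  0.0934] rpy [-3.1055  0.0246  1.6203] w 0.0929 F [-0.03 -0.85 -0.33]
spin rad 0.0058 | shift in axes now [-0.0114 -0.0006  0.0677] | after spin [-0.013  -0.003   0.0674]
```

```bash
python3 -m handwheel '[{"xyz":[-0.006,0,0.002],"spin":0,"claw":0},{"xyz":[-0.004,-0.001,0.015],"spin":0,"claw":0},{"xyz":[0,0,0.018],"spin":0,"claw":0},{"xyz":[0,0,0.015],"spin":0,"claw":0},{"xyz":[0,0,0],"spin":0,"claw":0}]'
python3 -c "
from h import *
go(.609,-.215,.026,92.5)"
```

```text
time: 11.75
eef_pos: [0.6106, -0.212, 0.0412]
ee_rot: [-3.108, 0.025, 1.624]
wrist_force: [-0.8, 0.4, -0.3]
gripper_width: 0.0927
t 11.75 pos [ 0.6106 -0.212   0.0412] rpy [-3.108   0.0248  1.6237] w 0.0927 F [-0.79  0.39 -0.31]
spin rad 0.0093 | shift in axes now [-0.0025 -0.0013  0.0153] | after spin [-0.0029 -0.0018  0.0152]
```

```bash
python3 -m handwheel '[{"xyz":[-0.002,-0.001,0.008],"spin":0,"claw":0},{"xyz":[-0.001,0,0.008],"spin":0,"claw":0},{"xyz":[0,0,0],"spin":0,"claw":0.5},{"xyz":[0,0,0],"spin":0,"claw":1},{"xyz":[0,0,0],"spin":0,"claw":1},{"xyz":[0,0,0],"spin":0,"claw":1},{"xyz":[0,0,0],"spin":0,"claw":1},{"xyz":[0,0,0],"spin":0,"claw":1},{"xyz":[0,0,0],"spin":0,"claw":1}]' 25
python3 -c "
from h import *
go(.609,-.215,.026,92.5)"
```

```text
time: 12.65
eef_pos: [0.611, -0.2171, 0.0266]
ee_rot: [-3.113, 0.027, 1.622]
wrist_force: [0.7, -0.1, -0.9]
gripper_width: 0.0536
t 12.65 pos [ 0.611  -0.2171  0.0266] rpy [-3.113   0.0266  1.6224] w 0.0536 F [ 0.74 -0.1  -0.88]
spin rad 0.0079 | shift in axes now [ 0.0022 -0.0019  0.0006] | after spin [ 0.0022 -0.0019  0.0006]
```

```bash
python3 -m handwheel '[{"xyz":[0,0,-0.01],"spin":0,"claw":1},{"xyz":[0,0,-0.02],"spin":0,"claw":1},{"xyz":[0,0,-0.03],"spin":0,"claw":1},{"xyz":[0,0,-0.035],"spin":0,"claw":1},{"xyz":[0,0,-0.035],"spin":0,"claw":1},{"xyz":[0,0,-0.02],"spin":0,"claw":1},{"xyz":[0,0,0],"spin":0,"claw":1}]'
python3 -c "
from h import *
go(.5894,.0746,.17,92.5)"
```

```text
time: 13.35
eef_pos: [0.6144, -0.2117, 0.1838]
ee_rot: [-3.11, 0.025, 1.624]
wrist_force: [0.7, -0.5, -1.2]
gripper_width: 0.0529
t 13.35 pos [ 0.6144 -0.2117  0.1838] rpy [-3.1103  0.0249  1.6235] w 0.0529 F [ 0.74 -0.5  -1.16]
spin rad 0.0091 | shift in axes now [ 0.2875 -0.0096  0.007 ] | after spin [ 0.2871 -0.0124  0.0138]
```

```bash
python3 -m handwheel '[{"xyz":[0.015,-0.0005,0],"spin":0,"claw":1},{"xyz":[0.03,-0.001,0],"spin":0,"claw":1},{"xyz":[0.03,-0.001,0],"spin":0,"claw":1},{"xyz":[0.03,-0.001,0],"spin":0,"claw":1},{"xyz":[0.03,-0.001,0],"spin":0,"claw":1},{"xyz":[0.03,-0.001,0],"spin":0,"claw":1},{"xyz":[0.03,-0.001,0],"spin":0,"claw":1},{"xyz":[0.03,-0.001,0],"spin":0,"claw":1},{"xyz":[0.025,-0.001,0],"spin":0,"claw":1},{"xyz":[0.015,0,0],"spin":0,"claw":1},{"xyz":[0,0,0],"spin":0,"claw":1}]'
python3 -c "
from h import *
go(.5894,.0746,.07,92.5)"
```

```text
time: 14.45
eef_pos: [0.575, 0.0731, 0.1608]
ee_rot: [-3.076, 0.017, 1.632]
wrist_force: [-0.3, 0.0, -0.6]
gripper_width: 0.0531
t 14.45 pos [0.575  0.0731 0.1608] rpy [-3.0763  0.0174  1.6316] w 0.0531 F [-0.25  0.04 -0.61]
spin rad 0.0172 | shift in axes now [0.0022 0.0204 0.0896] | after spin [0.0009 0.0144 0.0908]
```

```bash
python3 -m handwheel '[{"xyz":[0,0.007,0.005],"spin":0,"claw":1},{"xyz":[0,0.007,0.015],"spin":0,"claw":1},{"xyz":[0,0.001,0.02],"spin":0,"claw":1},{"xyz":[0,0.001,0.02],"spin":0,"claw":1},{"xyz":[0,0.001,0.01],"spin":0,"claw":1},{"xyz":[0,0,0],"spin":0,"claw":1}]'
python3 -c "
from h import *
go(.5894,.0746,.0345,92.5)"
```

```text
time: 15.05
eef_pos: [0.5902, 0.0614, 0.0812]
ee_rot: [-3.073, 0.025, 1.619]
wrist_force: [0.9, -0.0, -0.1]
gripper_width: 0.0535
t 15.05 pos [0.5902 0.0614 0.0812] rpy [-3.0733  0.0254  1.6187] w 0.0535 F [ 0.92 -0.   -0.06]
spin rad 0.0042 | shift in axes now [0.0144 0.003  0.0463] | after spin [ 0.0132 -0.0002  0.0467]
```

```bash
python3 -m handwheel '[{"xyz":[0.006,0.001,0.002],"spin":0,"claw":1},{"xyz":[0.006,0,0.008],"spin":0,"claw":1},{"xyz":[0.001,0,0.01],"spin":0,"claw":1},{"xyz":[0,0,0],"spin":0,"claw":1}]'
python3 -c "
from h import *
go(.5894,.0746,.0345,92.5)"
```

```text
time: 15.45
eef_pos: [0.5909, 0.0739, 0.0603]
ee_rot: [-3.076, 0.025, 1.616]
wrist_force: [-0.8, -0.8, -0.9]
gripper_width: 0.0533
t 15.45 pos [0.5909 0.0739 0.0603] rpy [-3.0764  0.0252  1.6162] w 0.0533 F [-0.85 -0.76 -0.85]
spin rad 0.0018 | shift in axes now [0.0014 0.0002 0.0258] | after spin [ 0.0007 -0.0014  0.0258]
```

```bash
python3 -m handwheel '[{"xyz":[0,0,0.008],"spin":0,"claw":1},{"xyz":[0,0,0.008],"spin":0,"claw":1},{"xyz":[0,0,0.006],"spin":0,"claw":1},{"xyz":[0,0,0],"spin":0,"claw":1}]'
python3 -c "
from h import *
go(.5894,.0746,.0345,92.5)
p=cams.read_camera('side'); save(p,'s5.png',1.5)"
```

```text
time: 15.85
eef_pos: [0.5897, 0.0737, 0.037]
ee_rot: [-3.078, 0.025, 1.617]
wrist_force: [-1.1, -0.3, -1.6]
gripper_width: 0.0533
t 15.85 pos [0.5897 0.0737 0.037 ] rpy [-3.0776  0.0253  1.617 ] w 0.0533 F [-1.13 -0.35 -1.56]
spin rad 0.0025 | shift in axes now [ 0.001  -0.0001  0.0025] | after spin [ 0.0009 -0.0002  0.0025]
```

View pics/s5.png

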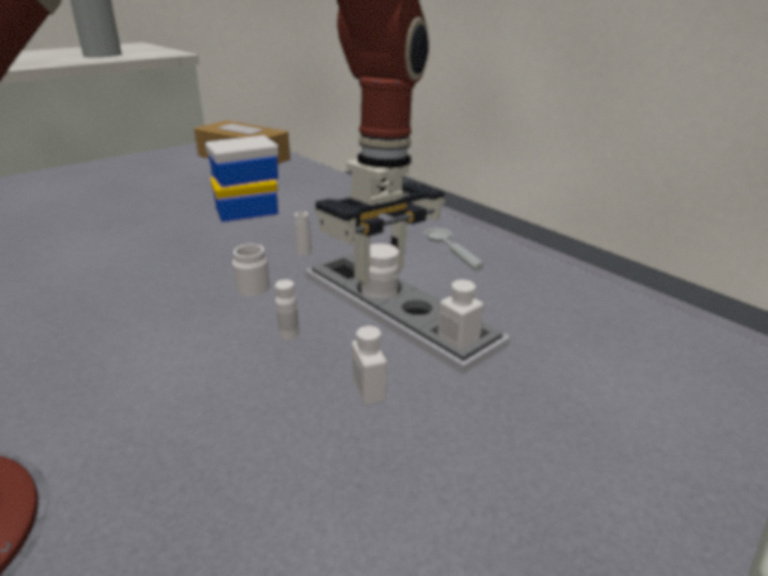

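The side image shows the jar in the wide pocket, about 2 mm above its seat. I'll press it down gently and release.

```bash
python3 -m handwheel '[{"xyz":[0,0,0.002],"spin":0,"claw":1},{"xyz":[0,0,0.002],"spin":0,"claw":1},{"xyz":[0,0,0],"spin":0,"claw":1}]'
python3 -m handwheel '[{"xyz":[0,0,0],"spin":0,"claw":0.42},{"xyz":[0,0,0],"spin":0,"claw":0.35},{"xyz":[0,0,0],"spin":0,"claw":0.2},{"xyz":[0,0,0],"spin":0,"claw":0},{"xyz":[0,0,0],"spin":0,"claw":0},{"xyz":[0,0,0],"spin":0,"claw":0},{"xyz":[0,0,-0.02],"spin":0,"claw":0},{"xyz":[0,0,-0.03],"spin":0,"claw":0},{"xyz":[0,0,-0.04],"spin":0,"claw":0},{"xyz":[0,0,-0.03],"spin":0,"claw":0},{"xyz":[0,0,0],"spin":0,"claw":0}]'
python3 -c "
from h import *
go(.43,.0775,.14,92.5)
p=cams.read_camera('side'); save(p,'s6.png',1.5)
for l in ['jar_mid']:
  for c,uv in pin(l,p): print(l,c,uv,at_z(p,uv,.044))"
```

```text
time: 16.2
eef_pos: [0.5906, 0.0739, 0.0357]
ee_rot: [-3.08, 0.025, 1.616]
wrist_force: [-0.5, -0.1, -0.8]
gripper_width: 0.0532
time: 17.3
eef_pos: [0.5978, 0.0773, 0.1586]
ee_rot: [-3.078, 0.025, 1.617]
wrist_force: [1.2, 0.0, 0.3]
gripper_width: 0.0927
t 17.3 pos [0.5978 0.0773 0.1586] rpy [-3.0782  0.0251  1.6165] w 0.0927 F [1.19 0.05 0.3 ]
spin rad 0.0021 | shift in axes now [ 0.0084 -0.1662  0.029 ] | after spin [ 0.0076 -0.1677  0.0186]
jar_mid 0.88 [250.88  182.592] [0.58474628 0.07274888 0.044     ]
```

View pics/s6.png

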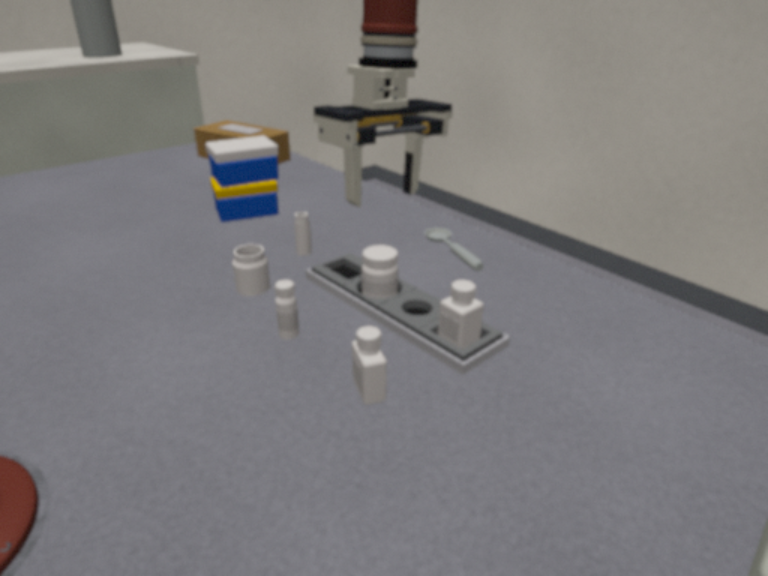

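The jar stands in its pocket. Now I move to the vial and watch whether the tool tilt recovers.

```bash
python3 -m handwheel '[{"xyz":[0.001,-0.02,0],"spin":0,"claw":0},{"xyz":[0.001,-0.035,0.003],"spin":0,"claw":0},{"xyz":[0.001,-0.035,0.003],"spin":0,"claw":0},{"xyz":[0.001,-0.035,0.003],"spin":0,"claw":0},{"xyz":[0,-0.03,0.003],"spin":0,"claw":0},{"xyz":[0,-0.01,0],"spin":0,"claw":0},{"xyz":[0,0,0],"spin":0,"claw":0}]'
python3 -c "
from h import *
go(.43,.0775,.12,92.5)
p=cams.read_camera('wrist'); save(p,'w7.png',1.4)
for l in ['vial_mid','open_vial_mid']:
  for c,uv in pin(l,p): print(l,c,uv,at_z(p,uv,H[l]))"
```

```text
time: 18.1
eef_pos: [0.4139, 0.0688, 0.1437]
ee_rot: [-3.045, 0.031, 1.617]
wrist_force: [0.4, -0.8, -0.6]
gripper_width: 0.093
t 18.1 pos [0.4139 0.0688 0.1437] rpy [-3.0455  0.0311  1.6166] w 0.093 F [ 0.4  -0.8  -0.57]
spin rad 0.0021 | shift in axes now [0.0087 0.0187 0.0218] | after spin [0.008  0.0165 0.0237]
vial_mid 0.6 [291.0208 175.7184] [0.43187816 0.07881139 0.04      ]
```

View pics/w7.png

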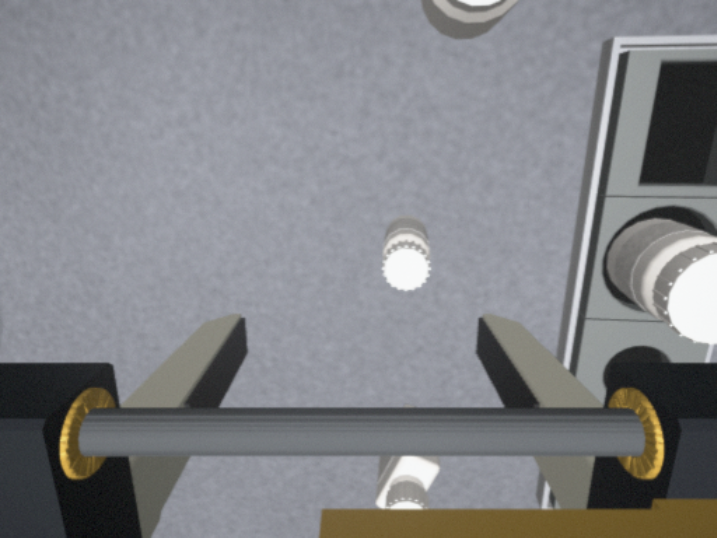

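```bash
python3 -m handwheel '[{"xyz":[0.004,0.009,0],"spin":0,"claw":0},{"xyz":[0.004,0.008,0],"spin":0,"claw":0},{"xyz":[0,0,0],"spin":0,"claw":0}]'; python3 -m handwheel '[{"xyz":[0,0,-0.04],"spin":0,"claw":0},{"xyz":[0,0,-0.04],"spin":0,"claw":0},{"xyz":[0,0,0],"spin":0,"claw":0}]';python3 -m handwheel '[{"xyz":[0,0,0.03],"spin":0,"claw":0},{"xyz":[0,0,0.03],"spin":0,"claw":0},{"xyz":[0,0,0.02],"spin":0,"claw":0},{"xyz":[0,0,0],"spin":0,"claw":0}]'
python3 -c "
from h import *
go(.43,.0775,.12,92.5)"
```

```text
time: 18.55
eef_pos: [0.4382, 0.0792, 0.1415]
ee_rot: [-3.052, 0.028, 1.613]
wrist_force: [0.4, 0.4, 0.2]
gripper_width: 0.0928
time: 18.85
eef_pos: [0.4468, 0.0826, 0.2222]
ee_rot: [-3.048, 0.027, 1.614]
wrist_force: [0.4, 1.3, -0.3]
gripper_width: 0.093
time: 19.25
eef_pos: [0.442, 0.0806, 0.1404]
ee_rot: [-3.053, 0.027, 1.613]
wrist_force: [0.3, -0.1, 0.4]
gripper_width: 0.093
t 19.25 pos [0.442  0.0806 0.1404] rpy [-3.0532  0.0265  1.6133] w 0.093 F [ 0.31 -0.12  0.35]
spin rad -0.0011 | shift in axes now [-0.002  -0.0102  0.0214] | after spin [-0.0026 -0.0121  0.0204]
```

```bash
python3 -m handwheel '[{"xyz":[-0.001,-0.006,0.005],"spin":0,"claw":0},{"xyz":[-0.001,-0.004,0.018],"spin":0,"claw":0},{"xyz":[0,0,0.02],"spin":0,"claw":0},{"xyz":[0,0,0],"spin":0,"claw":0}]'
python3 -c "
from h import *
go(.43,.0775,.026,92.5)"
```

```text
time: 19.65
eef_pos: [0.4289, 0.0773, 0.0986]
ee_rot: [-3.056, 0.026, 1.613]
wrist_force: [0.0, 0.5, 0.7]
gripper_width: 0.093
t 19.65 pos [0.4289 0.0773 0.0986] rpy [-3.0565  0.0257  1.6131] w 0.093 F [0.01 0.53 0.74]
spin rad -0.0013 | shift in axes now [0.0021 0.0072 0.0722] | after spin [0.0002 0.0011 0.0726]
```

```bash
python3 -m handwheel '[{"xyz":[0.001,0.003,0.018],"spin":0,"claw":0},{"xyz":[0.001,0.003,0.02],"spin":0,"claw":0},{"xyz":[0,0.001,0.018],"spin":0,"claw":0},{"xyz":[0,0,0.01],"spin":0,"claw":0},{"xyz":[0,0,0],"spin":0,"claw":0}]'
python3 -c "
from h import *
go(.429,.0775,.027,92.5)"
```

```text
time: 20.15
eef_pos: [0.4357, 0.0791, 0.0355]
ee_rot: [-3.068, 0.024, 1.612]
wrist_force: [0.1, -0.2, 1.1]
gripper_width: 0.0927
t 20.15 pos [0.4357 0.0791 0.0355] rpy [-3.0683  0.024   1.6122] w 0.0927 F [ 0.09 -0.23  1.06]
spin rad -0.0022 | shift in axes now [-0.0011 -0.0061  0.0089] | after spin [-0.0013 -0.0067  0.0085]
```

Descending is also reducing the tilt, now 0.073 rad.

```bash
python3 -m handwheel '[{"xyz":[-0.001,-0.005,0.006],"spin":0,"claw":0},{"xyz":[0,-0.001,0.004],"spin":0,"claw":0},{"xyz":[0,0,0],"spin":0,"claw":0.4},{"xyz":[0,0,0],"spin":0,"claw":0.6},{"xyz":[0,0,0],"spin":0,"claw":1},{"xyz":[0,0,0],"spin":0,"claw":1},{"xyz":[0,0,0],"spin":0,"claw":1},{"xyz":[0,0,0],"spin":0,"claw":1},{"xyz":[0,0,0],"spin":0,"claw":1},{"xyz":[0,0,0],"spin":0,"claw":1},{"xyz":[0,0,0],"spin":0,"claw":1},{"xyz":[0,0,0],"spin":0,"claw":1}]' 20
python3 -c "
from h import *
go(.593,-.0064,.14,92.5)"
```

```text
time: 21.35
eef_pos: [0.4312, 0.0781, 0.0286]
ee_rot: [-3.075, 0.023, 1.612]
wrist_force: [-0.7, 0.8, -0.0]
gripper_width: 0.0279
t 21.35 pos [0.4312 0.0781 0.0286] rpy [-3.0754  0.0229  1.6117] w 0.0279 F [-0.73  0.83 -0.02]
spin rad -0.0027 | shift in axes now [-0.0935  0.1507 -0.1196] | after spin [-0.0914  0.158  -0.1114]
```

```bash
python3 -m handwheel '[{"xyz":[0,0,-0.01],"spin":0,"claw":1},{"xyz":[0,0,-0.025],"spin":0,"claw":1},{"xyz":[0,0,-0.03],"spin":0,"claw":1},{"xyz":[0,0,-0.03],"spin":0,"claw":1},{"xyz":[0,0,-0.02],"spin":0,"claw":1},{"xyz":[0,0,0],"spin":0,"claw":1}]'
python3 -c "
from h import *
go(.593,-.0064,.14,92.5)
p=cams.read_camera('side'); save(p,'s8.png',1.5)"
```

```text
time: 21.95
eef_pos: [0.4379, 0.0812, 0.1493]
ee_rot: [-3.073, 0.023, 1.613]
wrist_force: [-0.1, 0.2, 0.1]
gripper_width: 0.0278
t 21.95 pos [0.4379 0.0812 0.1493] rpy [-3.0727  0.0231  1.6126] w 0.0278 F [-0.07  0.22  0.08]
spin rad -0.0018 | shift in axes now [-0.0938  0.1518  0.001 ] | after spin [-0.0943  0.1512  0.0093]
```

View pics/s8.png

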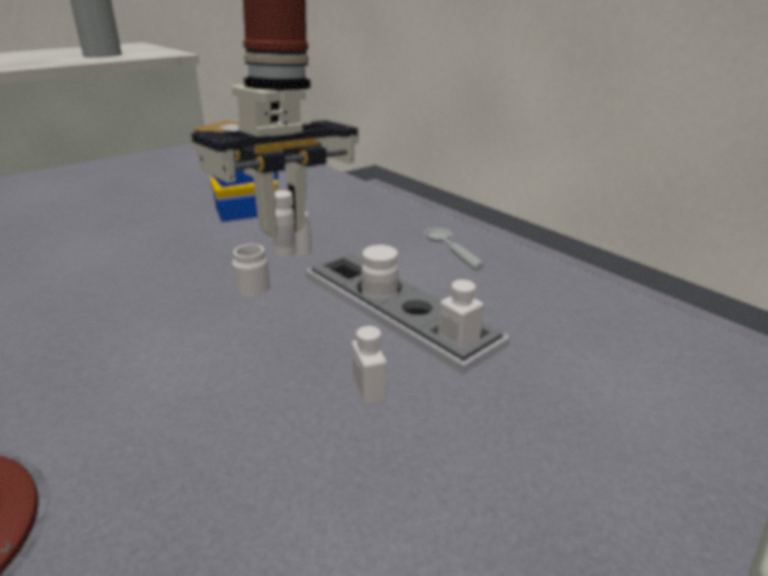

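The vial is lifted upright, with nothing disturbed. I'll carry it to the small pocket.

```bash
python3 -m handwheel '[{"xyz":[-0.006,0.01,0],"spin":0,"claw":1},{"xyz":[-0.0105,0.017,0],"spin":0,"claw":1},{"xyz":[-0.0105,0.017,0],"spin":0,"claw":1},{"xyz":[-0.0105,0.017,0],"spin":0,"claw":1},{"xyz":[-0.0105,0.017,0],"spin":0,"claw":1},{"xyz":[-0.0105,0.017,0],"spin":0,"claw":1},{"xyz":[-0.0105,0.017,0],"spin":0,"claw":1},{"xyz":[-0.0105,0.017,0],"spin":0,"claw":1},{"xyz":[-0.006,0.01,0],"spin":0,"claw":1},{"xyz":[0,0,0],"spin":0,"claw":1}]'
python3 -c "
from h import *
go(.593,-.0064,.08,92.5)"
```

```text
time: 23.0
eef_pos: [0.5796, -0.0105, 0.1217]
ee_rot: [-3.042, 0.03, 1.612]
wrist_force: [-0.3, -0.3, -0.2]
gripper_width: 0.0279
t 23.0 pos [ 0.5796 -0.0105  0.1217] rpy [-3.0419  0.0298  1.612 ] w 0.0279 F [-0.25 -0.34 -0.18]
spin rad -0.0024 | shift in axes now [0.0048 0.0176 0.04  ] | after spin [0.0035 0.0135 0.0417]
```

```bash
python3 -m handwheel '[{"xyz":[0.002,0.006,0.003],"spin":0,"claw":1},{"xyz":[0.002,0.006,0.006],"spin":0,"claw":1},{"xyz":[0.001,0.004,0.01],"spin":0,"claw":1},{"xyz":[0,0,0.01],"spin":0,"claw":1},{"xyz":[0,0,0],"spin":0,"claw":1}]'
python3 -c "
from h import *
go(.594,-.0064,.06,92.5)"
```

```text
time: 23.5
eef_pos: [0.59, -0.0043, 0.0849]
ee_rot: [-3.034, 0.029, 1.615]
wrist_force: [-0.6, -0.2, -0.8]
gripper_width: 0.0275
t 23.5 pos [ 0.59   -0.0043  0.0849] rpy [-3.0338  0.029   1.6147] w 0.0275 F [-0.56 -0.2  -0.83]
spin rad 0.0003 | shift in axes now [-0.0015  0.0065  0.0244] | after spin [-0.0023  0.0039  0.0249]
```

```bash
python3 -m handwheel '[{"xyz":[-0.001,0.004,0.008],"spin":0,"claw":1},{"xyz":[-0.001,0.002,0.01],"spin":0,"claw":1},{"xyz":[0,0.001,0.008],"spin":0,"claw":1},{"xyz":[0,0,0],"spin":0,"claw":1}]'
python3 -c "
from h import *
go(.594,-.0064,.0365,92.5)
p=cams.read_camera('side'); save(p,'s9.png',1.5)"
```

```text
time: 23.9
eef_pos: [0.5941, -0.0069, 0.0561]
ee_rot: [-3.033, 0.029, 1.616]
wrist_force: [0.6, 0.2, -0.3]
gripper_width: 0.0279
t 23.9 pos [ 0.5941 -0.0069  0.0561] rpy [-3.0333  0.0292  1.6155] w 0.0279 F [ 0.61  0.16 -0.28]
spin rad 0.0011 | shift in axes now [0.001  0.002  0.0194] | after spin [ 0.0005 -0.0001  0.0196]
```

View pics/s9.png

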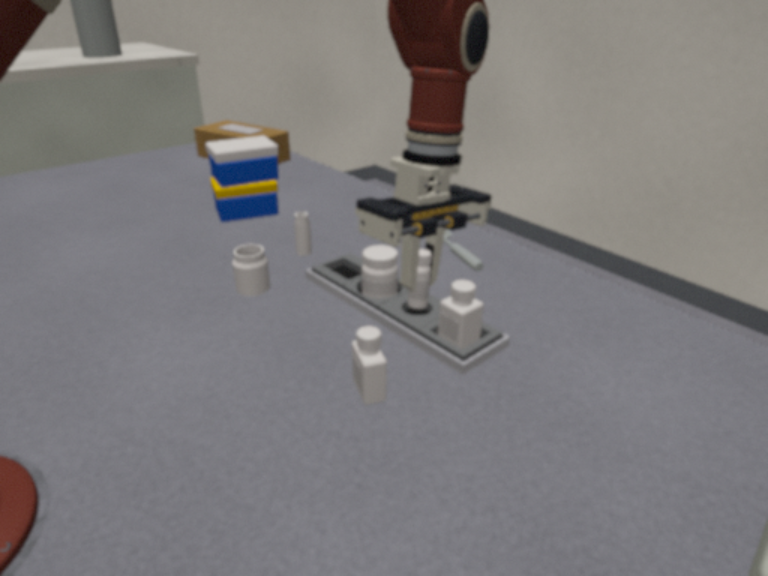

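The vial is centred above its pocket, so I'll lower it.

```bash
python3 -m handwheel '[{"xyz":[0,0.001,0.006],"spin":0,"claw":1},{"xyz":[0,0.001,0.006],"spin":0,"claw":1},{"xyz":[0,0,0.005],"spin":0,"claw":1},{"xyz":[0,0,0.002],"spin":0,"claw":1},{"xyz":[0,0,0],"spin":0,"claw":1}]'
python3 -c "
from h import *
go(.594,-.0064,.0365,92.5)"
```

```text
time: 24.45
eef_pos: [0.5954, -0.0074, 0.037]
ee_rot: [-3.037, 0.029, 1.615]
wrist_force: [1.1, -0.4, 0.7]
gripper_width: 0.0277
t 24.45 pos [ 0.5954 -0.0074  0.037 ] rpy [-3.0365  0.0291  1.6152] w 0.0277 F [ 1.13 -0.37  0.75]
spin rad 0.0008 | shift in axes now [ 0.001  -0.0013  0.0006] | after spin [ 0.001  -0.0013  0.0005]
```

```bash
python3 -m handwheel '[{"xyz":[0,0,0.001],"spin":0,"claw":1},{"xyz":[0,0,0],"spin":0,"claw":0.65},{"xyz":[0,0,0],"spin":0,"claw":0.55},{"xyz":[0,0,0],"spin":0,"claw":0.4},{"xyz":[0,0,0],"spin":0,"claw":0.2},{"xyz":[0,0,0],"spin":0,"claw":0},{"xyz":[0,0,0],"spin":0,"claw":0},{"xyz":[0,0,0],"spin":0,"claw":0},{"xyz":[0,0.001,-0.02],"spin":0,"claw":0},{"xyz":[0,-0.002,-0.03],"spin":0,"claw":0},{"xyz":[0,-0.003,-0.03],"spin":0,"claw":0},{"xyz":[0,-0.002,-0.03],"spin":0,"claw":0},{"xyz":[0,0,0],"spin":0,"claw":0}]'
python3 -c "
from h import *
go(.4425,-.087,.15,68.5)
p=cams.read_camera('side'); save(p,'s10.png',1.5)
for l in ['vial_mid']:
  for c,uv in pin(l,p): print(l,c,uv,at_z(p,uv,.048))"
```

```text
time: 25.75
eef_pos: [0.6004, -0.0037, 0.1493]
ee_rot: [-3.034, 0.029, 1.616]
wrist_force: [0.3, 0.3, 0.3]
gripper_width: 0.0934
t 25.75 pos [ 0.6004 -0.0037  0.1493] rpy [-3.0342  0.0288  1.6156] w 0.0934 F [0.31 0.34 0.31]
spin rad 0.42 | shift in axes now [-0.0762 -0.1604  0.0188] | after spin [-0.1354 -0.1164 -0.0007]
vial_mid 0.71 [277.9136 195.4176] [ 0.58824995 -0.01266622  0.048     ]
```

View pics/s10.png

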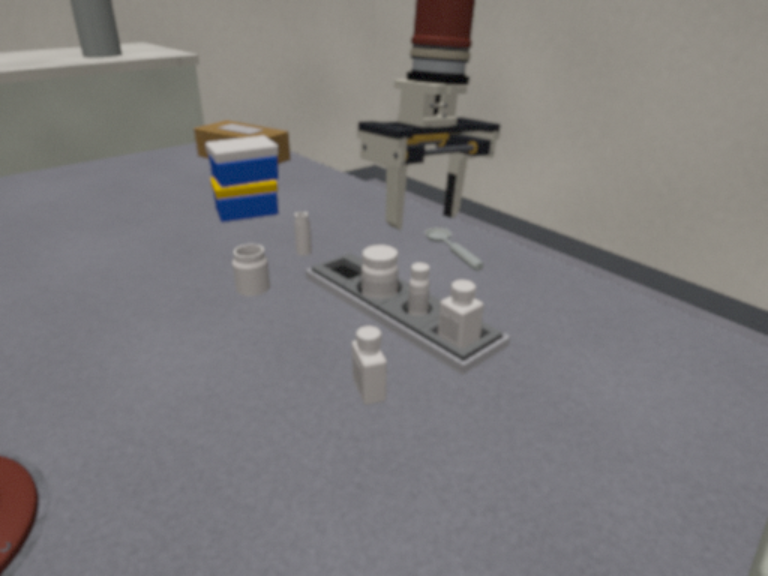

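The vial is in. Before the flat bottle I'll test how to remove the accumulated tool tilt: rest rows, then slow moves.

```bash
python3 -m handwheel '[{"xyz":[0,0,0],"spin":0.1,"claw":0},{"xyz":[0,0,0],"spin":0.1,"claw":0},{"xyz":[0,0,0],"spin":0.1,"claw":0},{"xyz":[0,0,0],"spin":0.1,"claw":0},{"xyz":[0,0,0],"spin":0.02,"claw":0},{"xyz":[0,0,0],"spin":0,"claw":0}]'
python3 -c "
from h import *
go(.4425,-.087,.15,68.5)"
python3 -m handwheel '[{"xyz":[-0.012,-0.01,0],"spin":0,"claw":0},{"xyz":[-0.012,-0.01,0],"spin":0,"claw":0},{"xyz":[-0.012,-0.01,0],"spin":0,"claw":0},{"xyz":[-0.012,-0.01,0],"spin":0,"claw":0},{"xyz":[0,0,0],"spin":0,"claw":0}]'
python3 -c "
from h import *
go(.4425,-.087,.15,68.5)"
```

```text
time: 26.45
eef_pos: [0.5904, -0.0064, 0.1353]
ee_rot: [-3.031, 0.085, 1.183]
wrist_force: [0.2, -0.7, 0.7]
gripper_width: 0.0929
t 26.45 pos [ 0.5904 -0.0064  0.1353] rpy [-3.0312  0.0852  1.1834] w 0.0929 F [ 0.17 -0.73  0.69]
spin rad -0.0121 | shift in axes now [-0.1313 -0.1062  0.0082] | after spin [-0.1292 -0.108  -0.0147]
time: 26.95
eef_pos: [0.5315, -0.0363, 0.1399]
ee_rot: [-3.023, 0.087, 1.194]
wrist_force: [1.0, -0.4, 0.2]
gripper_width: 0.0927
t 26.95 pos [ 0.5315 -0.0363  0.1399] rpy [-3.0228  0.0868  1.1939] w 0.0927 F [ 0.95 -0.4   0.17]
spin rad -0.0016 | shift in axes now [-0.0805 -0.064   0.0044] | after spin [-0.0798 -0.0642 -0.0101]
```

```bash
python3 -m handwheel '[{"xyz":[0,-0.012,0.002],"spin":0,"claw":0},{"xyz":[0,-0.015,0.002],"spin":0,"claw":0},{"xyz":[0,-0.015,0.002],"spin":0,"claw":0},{"xyz":[0,-0.015,0.002],"spin":0,"claw":0},{"xyz":[0,-0.015,0.002],"spin":0,"claw":0},{"xyz":[0,-0.01,0.001],"spin":0,"claw":0},{"xyz":[0,0,0],"spin":0,"claw":0}]'
cat >> h.py <<'E'
def tilt():
    z=Rn.from_euler("xyz",env.sense()["ee_rot"]).apply([0,0,1]); print("tilt",z[:2].round(4))
E
python3 -c "
from h import *
go(.445,.0,.04,68.5);tilt()"
python3 -m handwheel '[{"xyz":[0,0,0.02],"spin":0,"claw":0},{"xyz":[0,0,0.02],"spin":0,"claw":0},{"xyz":[0,0,0.02],"spin":0,"claw":0},{"xyz":[0,0,0.02],"spin":0,"claw":0},{"xyz":[0,0,0],"spin":0,"claw":0}]'
python3 -c "
from h import *
go(.445,.0,.12,68.5);tilt()"
```

```text
time: 27.65
eef_pos: [0.4558, -0.0025, 0.136]
ee_rot: [-3.023, 0.082, 1.202]
wrist_force: [0.7, -0.1, -0.1]
gripper_width: 0.0929
t 27.65 pos [ 0.4558 -0.0025  0.136 ] rpy [-3.023   0.0821  1.2024] w 0.0929 F [ 0.72 -0.11 -0.13]
spin rad 0.0069 | shift in axes now [0.0063 0.0004 0.0965] | after spin [-0.0017 -0.011   0.096 ]
tilt [-0.1397 -0.0333]
time: 28.15
eef_pos: [0.4523, -0.0051, 0.0546]
ee_rot: [-3.033, 0.077, 1.203]
wrist_force: [-0.5, -0.5, 0.1]
gripper_width: 0.0935
t 28.15 pos [ 0.4523 -0.0051  0.0546] rpy [-3.0328  0.0771  1.2032] w 0.0935 F [-0.54 -0.45  0.14]
spin rad 0.0076 | shift in axes now [-0.0029 -0.0157 -0.064 ] | after spin [ 0.002  -0.0087 -0.0654]
tilt [-0.1289 -0.0324]
```

```bash
python3 -m handwheel '[{"xyz":[0,0,-0.03],"spin":0,"claw":0},{"xyz":[0,0,-0.03],"spin":0,"claw":0},{"xyz":[0,0,0],"spin":0,"claw":0}]'
python3 -c "
from h import *
tilt();print(env.sense()['eef_pos'])"
python3 -m handwheel '[{"xyz":[0,0,0.035],"spin":0,"claw":0},{"xyz":[0,0,0.03],"spin":0,"claw":0},{"xyz":[0,0,0],"spin":0,"claw":0}]'
python3 -c "
from h import *
tilt();print(env.sense()['eef_pos'])"
python3 -m handwheel '[{"xyz":[0,0,-0.01],"spin":0,"claw":0},{"xyz":[0,0,-0.01],"spin":0,"claw":0},{"xyz":[0,0,-0.01],"spin":0,"claw":0},{"xyz":[0,0,-0.01],"spin":0,"claw":0},{"xyz":[0,0,-0.01],"spin":0,"claw":0},{"xyz":[0,0,0],"spin":0,"claw":0}]'
python3 -c "
from h import *
tilt();print(env.sense()['eef_pos'])"
```

```text
time: 28.45
eef_pos: [0.4631, -0.003, 0.1161]
ee_rot: [-3.033, 0.076, 1.204]
wrist_force: [0.5, 0.2, -0.1]
gripper_width: 0.0932
tilt [-0.1284 -0.0317]
[ 0.46313496 -0.00300481  0.11613608]
time: 28.75
eef_pos: [0.4601, -0.0052, 0.0528]
ee_rot: [-3.044, 0.072, 1.202]
wrist_force: [-0.6, 0.4, -0.0]
gripper_width: 0.0931
tilt [-0.1169 -0.0311]
[ 0.46011598 -0.00521402  0.05281293]
time: 29.35
eef_pos: [0.4706, -0.003, 0.1119]
ee_rot: [-3.053, 0.067, 1.202]
wrist_force: [0.1, -0.7, 0.3]
gripper_width: 0.0928
tilt [-0.1069 -0.0305]
[ 0.47060477 -0.00303608  0.1118751 ]
```

Each vertical leg removes about 0.01 rad of tilt, so I'll continue.

```bash
python3 -m handwheel '[{"xyz":[0,-0.004,0.03],"spin":0,"claw":0},{"xyz":[0,-0.004,0.03],"spin":0,"claw":0},{"xyz":[0,0,0],"spin":0,"claw":0},{"xyz":[0,-0.002,-0.011],"spin":0,"claw":0},{"xyz":[0,-0.002,-0.011],"spin":0,"claw":0},{"xyz":[0,-0.002,-0.011],"spin":0,"claw":0},{"xyz":[0,-0.002,-0.011],"spin":0,"claw":0},{"xyz":[0,-0.002,-0.011],"spin":0,"claw":0},{"xyz":[0,0,0],"spin":0,"claw":0},{"xyz":[0,-0.004,0.03],"spin":0,"claw":0},{"xyz":[0,-0.004,0.03],"spin":0,"claw":0},{"xyz":[0,0,0],"spin":0,"claw":0},{"xyz":[0,-0.002,-0.011],"spin":0,"claw":0},{"xyz":[0,-0.002,-0.011],"spin":0,"claw":0},{"xyz":[0,-0.002,-0.011],"spin":0,"claw":0},{"xyz":[0,-0.002,-0.011],"spin":0,"claw":0},{"xyz":[0,-0.002,-0.011],"spin":0,"claw":0},{"xyz":[0,0,0],"spin":0,"claw":0}]'
python3 -c "
from h import *
tilt();print(env.sense()['eef_pos'])"
```

```text
time: 31.15
eef_pos: [0.4524, 0.0124, 0.135]
ee_rot: [-3.099, 0.046, 1.198]
wrist_force: [0.2, 0.0, 0.3]
gripper_width: 0.093
tilt [-0.0567 -0.0273]
[0.45240846 0.01241281 0.13503349]
```

```bash
python3 -m handwheel '[{"xyz":[0,0,0.035],"spin":0,"claw":0},{"xyz":[0,0,0.035],"spin":0,"claw":0},{"xyz":[0,0,0],"spin":0,"claw":0},{"xyz":[0,0,-0.01],"spin":0,"claw":0},{"xyz":[0,0,-0.01],"spin":0,"claw":0},{"xyz":[0,0,-0.01],"spin":0,"claw":0},{"xyz":[0,0,-0.01],"spin":0,"claw":0},{"xyz":[0,0,-0.01],"spin":0,"claw":0},{"xyz":[0,0,0],"spin":0,"claw":0},{"xyz":[0,0,0.035],"spin":0,"claw":0},{"xyz":[0,0,0.03],"spin":0,"claw":0},{"xyz":[0,0,0],"spin":0,"claw":0},{"xyz":[0,0,-0.01],"spin":0,"claw":0},{"xyz":[0,0,-0.01],"spin":0,"claw":0},{"xyz":[0,0,-0.01],"spin":0,"claw":0},{"xyz":[0,0,-0.01],"spin":0,"claw":0},{"xyz":[0,0,-0.01],"spin":0,"claw":0},{"xyz":[0,0,0],"spin":0,"claw":0}]'
python3 -c "
from h import *
tilt();go(.4425,-.087,.14,68.5)"
```

```text
time: 32.95
eef_pos: [0.4698, 0.0143, 0.1373]
ee_rot: [3.131, 0.02, 1.195]
wrist_force: [-0.6, -0.5, 0.8]
gripper_width: 0.0926
tilt [ 0.0029 -0.023 ]
t 32.95 pos [0.4698 0.0143 0.1373] rpy [3.1305 0.0203 1.1948] w 0.0926 F [-0.55 -0.53  0.83]
spin rad -0.0008 | shift in axes now [-0.1042  0.0118 -0.0004] | after spin [-0.1042  0.0117 -0.0027]
```

Tilt is almost gone. On to the flat bottle, using moderate steps.

```bash
python3 -m handwheel '[{"xyz":[-0.012,0.001,0],"spin":0,"claw":0},{"xyz":[-0.016,0.002,0],"spin":0,"claw":0},{"xyz":[-0.016,0.002,0],"spin":0,"claw":0},{"xyz":[-0.016,0.002,0],"spin":0,"claw":0},{"xyz":[-0.016,0.002,0],"spin":0,"claw":0},{"xyz":[-0.012,0.002,0],"spin":0,"claw":0},{"xyz":[0,0,0],"spin":0,"claw":0}]'
python3 -c "
from h import *
tilt();go(.4425,-.087,.14,68.5)
p=cams.read_camera('wrist'); save(p,'w11.png',1.4)
for l in ['flat_bottle_mid']:
  for c,uv in pin(l,p): print(l,c,uv,at_z(p,uv,H[l]))"
```

```text
time: 33.65
eef_pos: [0.4448, -0.0798, 0.143]
ee_rot: [3.127, 0.022, 1.192]
wrist_force: [-0.9, 0.4, 0.4]
gripper_width: 0.093
tilt [ 0.0058 -0.0257]
t 33.65 pos [ 0.4448 -0.0798  0.143 ] rpy [3.1267 0.0217 1.1921] w 0.093 F [-0.89  0.43  0.39]
spin rad -0.0035 | shift in axes now [-0.0075  0.0005  0.0032] | after spin [-0.0076  0.0005  0.003 ]
flat_bottle_mid 0.56 [264.0896 194.6112] [ 0.44865217 -0.08846586  0.042     ]
```

View pics/w11.png

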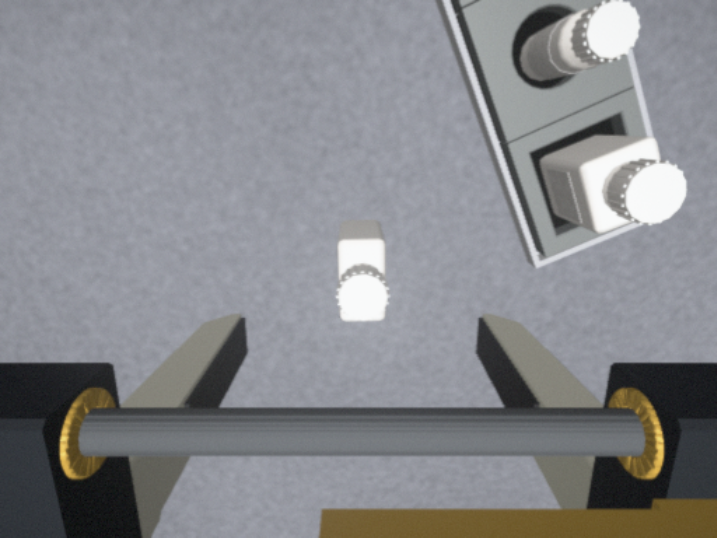

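The wrist view shows the flat bottle at about (258,200) px, centred between the jaws and in line with them. I'll go down.

```bash
python3 -m handwheel '[{"xyz":[-0.004,0,0.01],"spin":0,"claw":0},{"xyz":[-0.003,0,0.02],"spin":0,"claw":0},{"xyz":[0,0,0.025],"spin":0,"claw":0},{"xyz":[0,0,0.025],"spin":0,"claw":0},{"xyz":[0,0,0.01],"spin":0,"claw":0},{"xyz":[0,0,0],"spin":0,"claw":0}]'
python3 -c "
from h import *
tilt();go(.443,-.087,.027,68.5)"
```

```text
time: 34.35
eef_pos: [0.4448, -0.0828, 0.0483]
ee_rot: [3.125, 0.017, 1.203]
wrist_force: [-0.7, 0.3, 0.2]
gripper_width: 0.093
tilt [ 0.009  -0.0221]
t 34.35 pos [ 0.4448 -0.0828  0.0483] rpy [3.1253 0.0174 1.2035] w 0.093 F [-0.72  0.32  0.19]
spin rad 0.0079 | shift in axes now [-0.0041 -0.0005  0.0214] | after spin [-0.0045 -0.0001  0.0213]
```

```bash
python3 -m handwheel '[{"xyz":[-0.003,0,0.009],"spin":0,"claw":0},{"xyz":[-0.001,0,0.009],"spin":0,"claw":0},{"xyz":[0,0,0.003],"spin":0,"claw":0.3},{"xyz":[0,0,0],"spin":0,"claw":0.5},{"xyz":[0,0,0],"spin":0,"claw":1},{"xyz":[0,0,0],"spin":0,"claw":1},{"xyz":[0,0,0],"spin":0,"claw":1},{"xyz":[0,0,0],"spin":0,"claw":1},{"xyz":[0,0,0],"spin":0,"claw":1},{"xyz":[0,0,0],"spin":0,"claw":1},{"xyz":[0,0,0],"spin":0,"claw":1},{"xyz":[0,0,0],"spin":0,"claw":1}]' 25
python3 -c "
from h import *
tilt();go(.443,-.087,.027,68.5)"
```

```text
time: 35.55
eef_pos: [0.4448, -0.0866, 0.0275]
ee_rot: [3.122, 0.016, 1.205]
wrist_force: [0.4, 0.4, -0.9]
gripper_width: 0.0282
tilt [ 0.0129 -0.0219]
t 35.55 pos [ 0.4448 -0.0866  0.0275] rpy [3.1217 0.0159 1.2053] w 0.0282 F [ 0.42  0.38 -0.93]
spin rad 0.0098 | shift in axes now [-0.001  -0.0015  0.0005] | after spin [-0.001  -0.0015  0.0005]
```

```bash
python3 -m handwheel '[{"xyz":[0,0,-0.01],"spin":0,"claw":1},{"xyz":[0,0,-0.02],"spin":0,"claw":1},{"xyz":[0,0,-0.03],"spin":0,"claw":1},{"xyz":[0,0,-0.03],"spin":0,"claw":1},{"xyz":[0,0,-0.03],"spin":0,"claw":1},{"xyz":[0,0,-0.01],"spin":0,"claw":1},{"xyz":[0,0,0],"spin":-0.1,"claw":1},{"xyz":[0,0,0],"spin":-0.1,"claw":1},{"xyz":[0,0,0],"spin":-0.1,"claw":1},{"xyz":[0,0,0],"spin":-0.1,"claw":1},{"xyz":[0,0,0],"spin":0,"claw":1}]'
python3 -c "
from h import *
tilt();go(.5855,.1553,.15,92.5)"
```

```text
time: 36.65
eef_pos: [0.4408, -0.0836, 0.1681]
ee_rot: [3.129, 0.025, 1.621]
wrist_force: [0.5, -0.4, -2.5]
gripper_width: 0.0276
tilt [ 0.0137 -0.0242]
t 36.65 pos [ 0.4408 -0.0836  0.1681] rpy [3.1291 0.0248 1.6209] w 0.0276 F [ 0.47 -0.36 -2.54]
spin rad 0.0065 | shift in axes now [0.2317 0.1563 0.0143] | after spin [0.2323 0.155  0.0181]
```

```bash
python3 -m handwheel '[{"xyz":[0.012,0.008,0],"spin":0,"claw":1},{"xyz":[0.018,0.012,0],"spin":0,"claw":1},{"xyz":[0.018,0.012,0],"spin":0,"claw":1},{"xyz":[0.018,0.012,0],"spin":0,"claw":1},{"xyz":[0.018,0.012,0],"spin":0,"claw":1},{"xyz":[0.018,0.012,0],"spin":0,"claw":1},{"xyz":[0.018,0.012,0],"spin":0,"claw":1},{"xyz":[0,0,0],"spin":0,"claw":1}]'
python3 -c "
from h import *
tilt();go(.5855,.1553,.15,92.5)"
```

```text
time: 37.45
eef_pos: [0.5157, 0.0422, 0.1674]
ee_rot: [3.131, 0.026, 1.597]
wrist_force: [-0.1, 0.3, -1.3]
gripper_width: 0.0281
tilt [ 0.0112 -0.0257]
t 37.45 pos [0.5157 0.0422 0.1674] rpy [3.1311 0.026  1.5967] w 0.0281 F [-0.07  0.26 -1.32]
spin rad -0.0178 | shift in axes now [0.1117 0.0725 0.0152] | after spin [0.11   0.0746 0.0174]
```

```bash
python3 -m handwheel '[{"xyz":[0.012,0.008,0],"spin":-0.01,"claw":1},{"xyz":[0.018,0.012,0],"spin":0,"claw":1},{"xyz":[0.018,0.012,0],"spin":0,"claw":1},{"xyz":[0.018,0.012,0],"spin":0,"claw":1},{"xyz":[0.018,0.012,0],"spin":0,"claw":1},{"xyz":[0.012,0.008,0],"spin":0,"claw":1},{"xyz":[0,0,0],"spin":0,"claw":1}]'
python3 -c "
from h import *
tilt();go(.5855,.1553,.1,92.5)"
```

```text
time: 38.15
eef_pos: [0.5773, 0.1396, 0.1645]
ee_rot: [3.136, 0.03, 1.594]
wrist_force: [-0.9, -0.3, -1.4]
gripper_width: 0.0278
tilt [ 0.0064 -0.0301]
t 38.15 pos [0.5773 0.1396 0.1645] rpy [3.1359 0.0303 1.5945] w 0.0278 F [-0.86 -0.26 -1.37]
spin rad -0.02 | shift in axes now [0.0174 0.0083 0.0641] | after spin [0.0153 0.0089 0.0645]
```

```bash
python3 -m handwheel '[{"xyz":[0.008,0.004,0.005],"spin":-0.02,"claw":1},{"xyz":[0.008,0.004,0.015],"spin":0,"claw":1},{"xyz":[0.001,0,0.02],"spin":0,"claw":1},{"xyz":[0,0,0.02],"spin":0,"claw":1},{"xyz":[0,0,0.015],"spin":0,"claw":1},{"xyz":[0,0,0],"spin":0,"claw":1}]'
python3 -c "
from h import *
tilt();go(.5855,.1553,.06,92.5)"
```

```text
time: 38.75
eef_pos: [0.5836, 0.1516, 0.0821]
ee_rot: [3.141, 0.034, 1.611]
wrist_force: [-0.6, 0.0, -1.7]
gripper_width: 0.0279
tilt [ 0.0017 -0.0343]
t 38.75 pos [0.5836 0.1516 0.0821] rpy [3.1413 0.0343 1.611 ] w 0.0279 F [-0.65  0.01 -1.72]
spin rad -0.0034 | shift in axes now [0.0044 0.0021 0.0219] | after spin [0.0036 0.0021 0.0221]
```

```bash
python3 -m handwheel '[{"xyz":[0.003,0.001,0.008],"spin":0,"claw":1},{"xyz":[0.001,0.001,0.01],"spin":0,"claw":1},{"xyz":[0,0,0.006],"spin":0,"claw":1},{"xyz":[0,0,0],"spin":0,"claw":1}]'
python3 -c "
from h import *
tilt();go(.5855,.1553,.0357,92.5)
p=cams.read_camera('side'); save(p,'s12.png',1.5)"
```

```text
time: 39.15
eef_pos: [0.5859, 0.1548, 0.056]
ee_rot: [3.141, 0.034, 1.61]
wrist_force: [0.3, -0.3, -0.9]
gripper_width: 0.0281
tilt [ 0.002  -0.0342]
t 39.15 pos [0.5859 0.1548 0.056 ] rpy [3.1409 0.0343 1.61  ] w 0.0281 F [ 0.25 -0.28 -0.88]
spin rad -0.0045 | shift in axes now [ 0.0012 -0.0004  0.0203] | after spin [ 0.0005 -0.0003  0.0203]
```

View pics/s12.png

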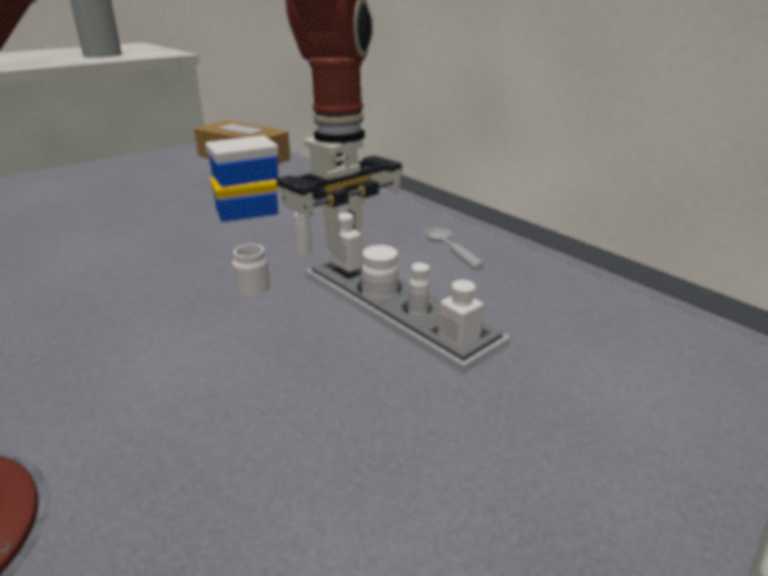

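The flat bottle is over the oblong pocket, so I'll lower it.

```bash
python3 -m handwheel '[{"xyz":[0.001,0,0.007],"spin":0,"claw":1},{"xyz":[0,0,0.006],"spin":0,"claw":1},{"xyz":[0,0,0.005],"spin":0,"claw":1},{"xyz":[0,0,0.002],"spin":0,"claw":1},{"xyz":[0,0,0],"spin":0,"claw":1}]'
python3 -c "
from h import *
tilt();go(.5855,.1553,.0357,92.5)"
```

```text
time: 39.7
eef_pos: [0.5872, 0.1557, 0.036]
ee_rot: [3.137, 0.033, 1.61]
wrist_force: [0.7, -0.1, -1.8]
gripper_width: 0.0278
tilt [ 0.0056 -0.0331]
t 39.7 pos [0.5872 0.1557 0.036 ] rpy [3.1373 0.0333 1.6096] w 0.0278 F [ 0.71 -0.08 -1.82]
spin rad -0.0048 | shift in axes now [-0.0003 -0.0018  0.0003] | after spin [-0.0003 -0.0018  0.0003]
```

```bash
python3 -m handwheel '[{"xyz":[0,-0.001,0.0015],"spin":0,"claw":1},{"xyz":[0,0,0.001],"spin":0,"claw":1},{"xyz":[0,0,0],"spin":0,"claw":1}]'; python3 -m handwheel '[{"xyz":[0,0,0],"spin":0,"claw":0.65},{"xyz":[0,0,0],"spin":0,"claw":0.55},{"xyz":[0,0,0],"spin":0,"claw":0.4},{"xyz":[0,0,0],"spin":0,"claw":0.2},{"xyz":[0,0,0],"spin":0,"claw":0},{"xyz":[0,0,0],"spin":0,"claw":0},{"xyz":[0,0,0],"spin":0,"claw":0},{"xyz":[0,0,-0.02],"spin":0,"claw":0},{"xyz":[0,0,-0.03],"spin":0,"claw":0},{"xyz":[0,0,-0.04],"spin":0,"claw":0},{"xyz":[0,0,-0.04],"spin":0,"claw":0},{"xyz":[0,0,-0.04],"spin":0,"claw":0},{"xyz":[0,-0.03,-0.02],"spin":0,"claw":0},{"xyz":[0,0,0],"spin":0,"claw":0}]'
python3 - <<'E'
from h import *
s=env.sense();print(s['eef_pos'],s['time'])
ps={}
for n in ["side","wrist","top"]:
    p=cams.read_camera(n); ps[n]=p; save(p,f"z_{n}.png",1.5)
for l,z in H.items():
    if l.startswith("holder"): continue
    z+=0 if "open" in l else .008
    for n,p in ps.items():
        for c,uv in pin(l,p)[:2]: print(l,n,c,uv.round(),at_z(p,uv,z).round(4))
E
```

```text
time: 40.0
eef_pos: [0.5872, 0.1557, 0.0362]
ee_rot: [3.135, 0.033, 1.609]
wrist_force: [-0.1, 0.5, -2.0]
gripper_width: 0.0278
time: 41.4
eef_pos: [0.5548, 0.1613, 0.2316]
ee_rot: [3.137, 0.033, 1.61]
wrist_force: [-0.1, 1.3, 0.1]
gripper_width: 0.0934
[0.55477493 0.16125474 0.23155915] 41.4
jar_mid side 0.87 [250. 178.] [0.5971 0.0898 0.044 ]
jar_mid wrist 0.97 [282. 235.] [0.5899 0.0731 0.044 ]
jar_mid wrist 0.23 [285. 296.] [ 0.5988 -0.0126  0.044 ]
jar_mid top 0.78 [213. 173.] [0.591  0.0784 0.044 ]
square_bottle_mid side 0.96 [308. 208.] [ 0.5978 -0.0889  0.05  ]
square_bottle_mid wrist 0.8 [281. 347.] [ 0.5971 -0.0891  0.05  ]
square_bottle_mid wrist 0.3 [283. 159.] [0.585  0.1677 0.05  ]
square_bottle_mid top 0.75 [289. 171.] [ 0.5899 -0.0909  0.05  ]
flat_bottle_mid side 0.63 [230. 164.] [0.5982 0.1688 0.05  ]
flat_bottle_mid wrist 0.61 [288. 168.] [0.5911 0.1578 0.05  ]
flat_bottle_mid top 0.75 [182. 177.] [0.5812 0.1469 0.05  ]
vial_mid side 0.75 [278. 196.] [ 0.5877 -0.0142  0.048 ]
vial_mid wrist 0.83 [285. 296.] [ 0.5982 -0.0102  0.048 ]
vial_mid top 0.59 [181. 176.] [0.5835 0.15   0.048 ]
vial_mid top 0.51 [251. 174.] [ 0.5846 -0.0066  0.048 ]
open_jar_mid side 0.76 [169. 180.] [0.4555 0.2173 0.033 ]
open_jar_mid wrist 0.96 [163.  97.] [0.4534 0.2272 0.033 ]
open_jar_mid top 0.58 [147. 238.] [0.4485 0.2276 0.033 ]
open_vial_mid side 0.71 [201. 155.] [0.5865 0.2863 0.037 ]
open_vial_mid side 0.27 [279. 196.] [ 0.6013 -0.0035  0.037 ]
open_vial_mid wrist 0.88 [294.  42.] [0.5898 0.2857 0.037 ]
open_vial_mid wrist 0.41 [284. 294.] [ 0.5984 -0.016   0.037 ]
```

View pics/z_side.png

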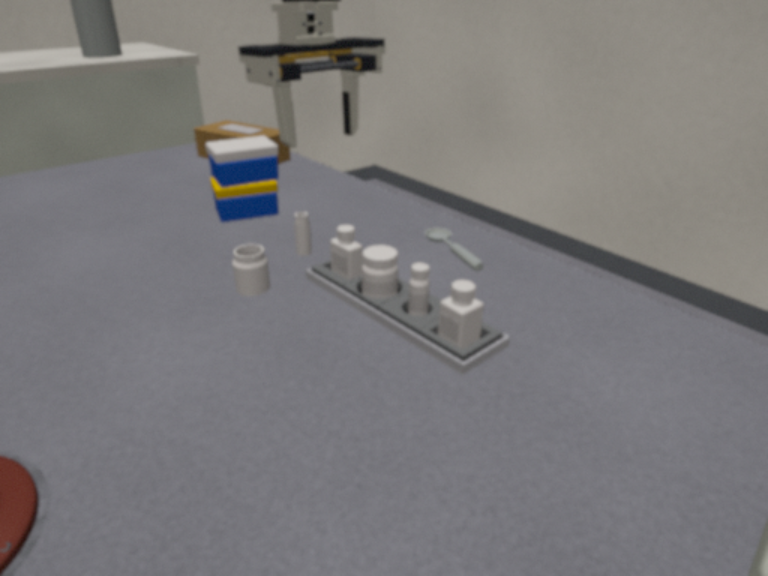

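View pics/z_wrist.png

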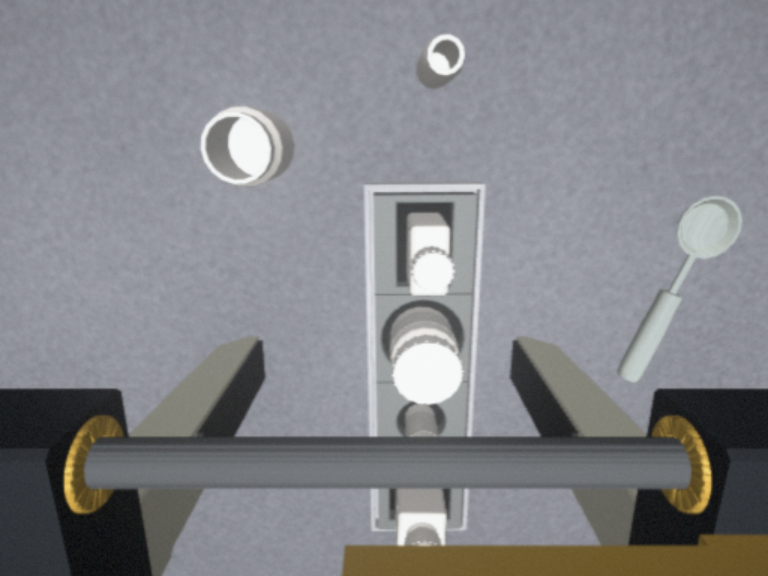

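View pics/z_top.png

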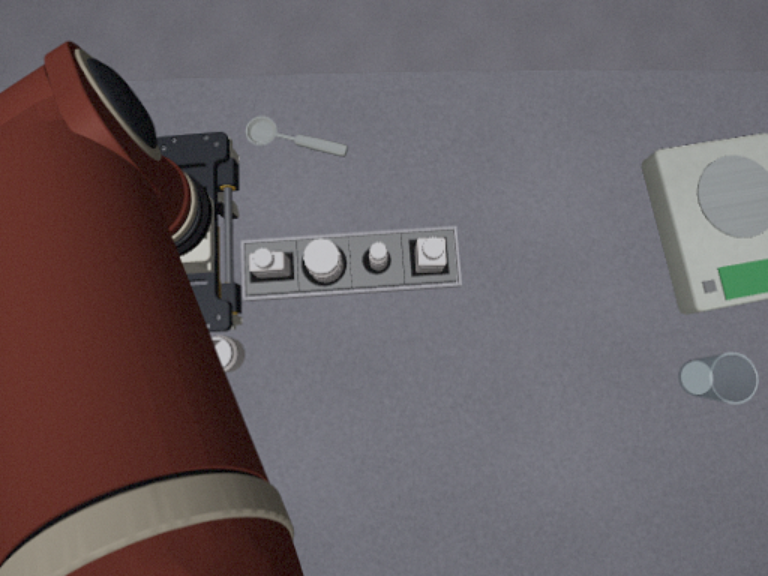

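All four stand in their pockets, and the open pair is unmoved. One last check compares the cap positions with the seated model.

Run:
```python
from h import *
for n,uvs in [("top",dict(obl=(262,259),wide=(323,258),small=(378,251),sq=(433,246)))]:
    p=cams.read_camera(n)
    for k,z,h in [("obl",.092,(.5855,.1553)),("wide",.08,(.5893,.0746)),("small",.088,(.593,-.0063)),("sq",.092,(.596,-.0873))]:
        X=at_z(p,np.array(uvs[k])/1.5,z); print(k,X.round(4),"off",(X[:2]-h).round(4))
p=cams.read_camera("side"); im=cv2.resize(p["img"],None,fx=4,fy=4,interpolation=cv2.INTER_CUBIC)
for (x,y),z in [((.5872,.1557),.092),((.59,.074),.08),((.594,-.0085),.088),((.5962,-.088),.092)]:
    for zz in (z,.008):
        u=proj(p,[x,y,zz])[0]; cv2.circle(im,tuple(int(v*4+1.5) for v in u),4,(255,0,0),-1)
cv2.imwrite("pics/zz.png",im[550:980,780:1380][:,:,::-1]); print(env.sense()["time"])
```

```text
obl [0.583  0.1547 0.092 ] off [-0.0025 -0.0006]
wide [0.5849 0.0699 0.08  ] off [-0.0044 -0.0047]
small [ 0.5914 -0.0088  0.088 ] off [-0.0016 -0.0025]
sq [ 0.5958 -0.0866  0.092 ] off [-0.0002  0.0007]
42.55
```

View pics/zz.png

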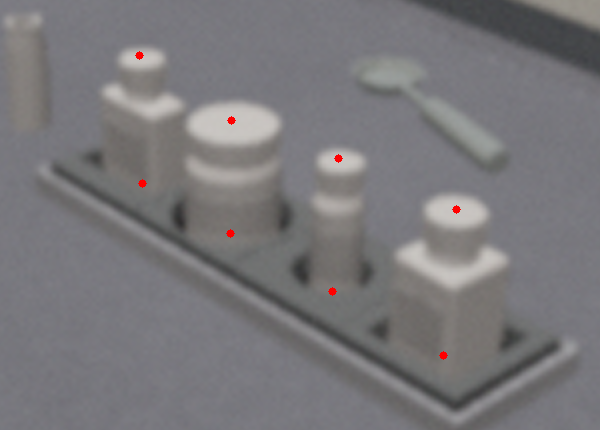

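The side view shows the predicted cap tops for the fully seated pose (red dots) landing on the caps of all four containers. I'm handing the job in.

```bash
python3 -c "
from h import *
print(ticket.sign_off())"
```

```text
the job is handed in; nothing more can be done
None
```

All four capped containers are in their own holders, and I handed the job in at about 42.6 s. I set them in one at a time, in the order square bottle, wide jar, slim vial, flat bottle. Each was lowered onto the pocket floor before release.

**Last checks:**
- **Position:** in the top view the caps lie within about 6.5 mm of the holder axes; the jar is the furthest off.
- **Seating:** in the side view the cap tops land where they should for fully seated, upright containers.
- **Open jar and open vial:** they stand where they were, with readings within a few mm to about 1 cm of the first ones. That is within the networks' scatter.
- **Robot:** the gripper was clear of everything, and the wrist force readings stayed within about 3 N.

**What disagreed:**
- **Network centres:** some late readings were up to about 18 mm off each other between cameras, for example the side view for the jar and flat bottle. For those I relied on the cap positions and the picture.
- **Tool tilt:** the moves built up a tool tilt of up to about 0.14 rad, so the vial was placed with the tool about 0.1 rad off vertical. I worked the tilt out with up-and-down moves before the flat bottle. The vial looked upright after release.

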